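# Fit the tube head to the bench mixer

## Task

Get the tube mixer running: take the dust cap off its drive collar and set it down flat, right way up, in the shallow steel tray. Then lift the tube head out of its ring stand, turn it until its two lugs match the slot in the collar, thread the shaft through, push down against the spring, turn it a quarter turn clockwise and let it spring up and click home upright; last of all throw the mixer's lever over to the far side to start it. Keep the head upright throughout and leave the other things on the bench where they are.

Things in the scene. Friction and masses are not known exactly. Their poses are not given: they have to be found in the camera images.
- mixer: White low case of the tube mixer, fixed, 200 (x) x 240 (y) x 60 mm high. Origin: centre of its underside on the bench. On its top: a square aluminium drive collar (at x 0, y -45 mm) and a lever (at x 0, y +78 mm).
- socket: Square aluminium drive collar 44 x 44 mm, fixed on the mixer, its top 75 mm above the bench, 15 mm above the case. Origin: centre of its top face; z up; x along the slot. The 6 mm top plate has a 16 x 16 mm hole crossed by a slot 35 mm long (x), 10.4 mm wide (y). Slot (x) = case's x axis turned 45 degrees anticlockwise from above.
- recess (a point): Point on the collar's axis 6 mm below its top: the roof of two recesses at right angles to the slot, 11 mm wide, open below, 4 mm deep. Lugs past the slot must go down until their upper faces are over 10 mm below the top, turn 90 degrees clockwise seen from above (other way, and past 95, stops block), then rise into them. Origin and axes like the collar's.
- plunger (a joint): Spring plunger hidden in the collar, m pressed (0 free, up to 0.015). It meets the shaft's tip 19 mm below the collar's top with 4 N and adds 0.8 N per mm: about 6 N at the locked depth, 12 N at full push. It lifts the head into the recesses by itself when the head is let go.
- head: Tube head, white and steel, loose, 0.13 to 0.25 kg, 73 mm tall. Origin: tip of its shaft, lowest point; z up the shaft; x along lugs and grip (a half turn fits the same). Shaft 14 mm across, tapered to 7 mm in the lowest 8 mm. Lugs: a bar 32 mm long (x), 8 mm wide, 8 to 16 mm above the tip. Disc 72 mm across from 29 to 39 mm, with six tube holes.
- head_grip (a point): Centre of the head's wing grip, 56 mm above the tip: a bar 46 mm long (x), 12 mm thick (y), from 39 to 73 mm above the tip; grasp it across its thickness. Locked home, the head's tip is 22 mm below the collar's top and its x square to the slot; at full push the disc meets the collar, the tip 29 mm below its top (turn with it 27 to 29 mm below).
- stand: Grey plastic ring stand, fixed, 64 mm outside, 40 mm inside, 34 mm high; origin under its centre on the bench. The head hangs in it by its disc, tip 5 mm above the bench. It stands on the left or the right of the mixer.
- cap: Grey square dust cap, loose, 56 x 56 mm, hollow below (skirt 12 mm deep, inside 48 mm), 16 mm high, with a round knob on top 18 mm across, from 16 to 44 mm. Origin: centre of its lower rim; z up. At the start it sits on the collar, over the slot.
- tray: Shallow open steel tray, fixed, 150 (x) x 140 (y) x 18 mm high, floor and walls 4 mm thick; origin under its centre on the bench. On the other side of the mixer from the stand.
- lever (a joint): Lever of the mixer, rad: 0 leaning 0.5 rad towards the robot side (mixer's -x), 1.0 leaning 0.5 rad to the far side (mixer's +x). It stays where it is left and moves easily (1 to 2 N at the tip).
- lever_tip (a point): Centre of the lever's black ball, 26 mm across, 50 mm from the pivot; the pivot lies 22 mm above the mixer's case top (82 mm above the bench), at x 0, y +78 mm of the mixer, and the lever swings in the mixer's xz plane. Its grey housing is 70 x 50 mm, 25 mm above the case.
- beaker: Bystander, loose: clear beaker with two stirring rods, 76 mm across, 90 mm high, far of the mixer on the left. Leave it alone.
- bottle: Bystander, loose: amber bottle, 60 mm across, 140 mm high, far of the mixer on the right. Leave it alone.
- jar: Bystander, loose: small white jar, 48 mm across, 55 mm high, nearest the robot on the right. Leave it alone.
- block: Bystander, loose: plain aluminium block 70 x 50 x 35 mm, nearest the robot on the left. Leave it alone.
There are look-alikes about, which are no part of the job. Leave any orange or pink look-alike of the cap alone.

How it is judged:
By the outcome, as a careful person would: the job done as asked, in the order asked, and still so for the second after the job is handed in, with the robot touching nothing.
It also fails if it takes over 69 s, if anything falls off the work surface, if the arm or the gripper's body presses on something with over 40 N, if the wrist force passes 120 N, or if a joint passes its speed limit or range.

## Robot

A 6-joint arm with a two-finger parallel gripper is mounted at the origin on the work surface. World frame = base frame: x ahead of the robot, y to its left, z up, the work surface at z = 0. Lengths are in mm, angles in rad, forces in N, time in s.
With the tool pointing down it reaches from about 300 to 775 mm from the base axis. Payload 14.6 kg.
Tool frame: the origin (TCP) lies at the very end of the fingers, on their centre line; the grasp point (between the pads) lies 19 mm behind it; z points along the fingers, y is the direction in which the jaws open and shut (so a half turn about z gives the same grasp; the last joint's range is limited). The gripper opens to 94 mm and grips with 3 to 60 N. Pads are 16 mm wide; open, the fingers measure 119 mm over their backs; the gripper's body (75 mm by 177 mm) begins 78 mm behind the grasp point.
Start: joints at [-1.219, 0.3, 1.521, -0, 1.321, -0.067], TCP at [223.658, -502.46, 205.446] pointing down, gripper open.
Joint ranges: [-3.03, 3.03], [-0.79, 2.21], [0.23, 2.52], [-1.04, 4.18], [0, 3.07], [-2.55, 2.55]. Speed limits (rad/s): [2.22, 2.22, 2.57, 3.14, 3.14, 3.14].

## Interface

Orientations are given as [roll, pitch, yaw] about the fixed x, y, z axes, in that order (R = Rz(yaw) Ry(pitch) Rx(roll)).
In Python, from cell import manip gives the robot as it stands.
- The arm moves only by the shell command python3 -m pendant 'ROWS' [FORCE]. ROWS is JSON, a list of rows, each an object with "claw": the finger opening in m, from 0 to 0.094; "delta_pos": the shift along the tool's x, y, z in m, a list of three; "rotation": the turn, a rotation vector about the tool's x, y, z in rad, a list of three. A call has 1 to 10 rows; each row is the pose to reach, as a shift and turn from the pose measured when the call began, along the tool's axes at that moment; what a row does not reach only later rows make up. A row lasts 1/8 s, in which the tool goes at most 62.5 mm and 10.7 degrees, less where a joint would pass 70% of its speed; a pose out of reach is approached as far as the arm can. A call with a gripper value outside its range is refused whole. The fingers move at their own pace and stop on an object; FORCE is the grip in N (left out, the last holds). Time passes only in rows, so rows that repeat a pose let the fingers close. It gives the time, the measured TCP pose, the force and the opening at its end, in the units of the state.
- manip.read_state(): the state, without advancing time (a new reading comes with each control period).
- manip.camera(name): name is "scene" or "side" or "wrist"; returns the picture (400x640x3 uint8, red, green, blue); there is no depth.
- manip.camera_model(name): a dict with "fx", "fy", "cx", "cy" (pixels), "distortion" ([k1, k2, p1, p2, k3] as OpenCV has them; the pictures are not rectified), "cam_to_world" (4x4, takes a point from camera to world coordinates); the wrist camera has in their place "T_tool_cam" (4x4, takes a point from camera to tool coordinates, whose origin is the TCP and whose axes are the flange's). Camera axes: x right, y up, looking along -z (the intrinsics and any distortion apply to the point x, -y, -z); pixel columns grow to the right and rows downward; lengths in mm; the calibration is good to about 2 mm. A picture is of the moment at which its call begins: read the wrist's pose just before it. camera_model takes no time and is no camera call.
- manip.sign_off(): hands the job in, once; it reports no verdict.
The state is a dict: "clock": time; "joints": joint angles; "qd": joint speeds; "effort": joint torques, N m; "eef_pos": TCP position; "eef_rot": TCP orientation; "wrist_force": force on the tool from outside, world axes, zero at the start; "moment": the same for the moment, N m; "finger_gap": finger opening in mm.
Only numpy, scipy, OpenCV 4.12 (cv2) and the standard library are available. Lean on these libraries where they do the work, as an engineer would, in place of code of your own. Each camera call takes 0.05 s, during which the arm holds its last target.

## Working session

There is one attempt and no reset: what is moved stays moved. The work goes in short steps, Python scripts to look and compute and a shell command to move; the robot and the scene stay as the last step left them, time stands still between calls to the robot, and variables do not carry over. Pictures are saved under pics/ and viewed, and the job is handed in when it is done.

```bash
ls; mkdir -p pics
python3 - <<'E'
from cell import manip
import cv2,json
print(manip.read_state())
for n in ["scene","side","wrist"]:
    im=manip.camera(n); cv2.imwrite(f"pics/{n}0.png",im[:,:,::-1]); print(n,manip.camera_model(n))
E
```

```text
pics
{'clock': 0.0, 'joints': array([-1.21862050e+00,  3.00507721e-01,  1.52158971e+00,  5.07694211e-06,
        1.32071322e+00, -6.65964509e-02]), 'qd': array([7.23804409e-05, 5.03129201e-04, 3.23967560e-05, 8.08615722e-04,
       1.46131494e-03, 1.32585095e-03]), 'effort': array([-1.19577420e-03, -5.31810594e+01, -3.52735627e+01,  7.07741152e-02,
        2.43823574e-02, -9.77616469e-05]), 'eef_pos': array([ 223.55819451, -502.21891458,  204.86259816]), 'eef_rot': array([-3.14037768e+00, -8.59611995e-05,  4.18770963e-01]), 'wrist_force': array([0.67544493, 0.51120384, 0.3816542 ]), 'moment': array([-2.02648117e-02,  4.30197435e-05,  2.33058858e-02]), 'finger_gap': 94.20125490583239}
scene {'fx': 443.59047027245356, 'fy': 443.59047027245356, 'cx': 318.0521352859745, 'cy': 201.02916919356608, 'distortion': array([-0.11645455,  0.        ,  0.        ,  0.        ,  0.        ]), 'cam_to_world': array([[-6.58858575e-01, -6.00801471e-01,  4.52706273e-01,
         1.07661691e+03],
       [ 7.52150306e-01, -5.15527512e-01,  4.10489101e-01,
         4.62244663e+02],
       [-1.32399172e-02
[... 555 characters left out ...]
 8.18497374e-01,  5.74102432e-01,
         6.22378328e+02],
       [ 0.00000000e+00,  0.00000000e+00,  0.00000000e+00,
         1.00000000e+00]])}
wrist {'fx': 292.56235841536625, 'fy': 292.56235841536625, 'cx': 322.1248048100578, 'cy': 199.67076021559993, 'distortion': array([-0.04172648,  0.        ,  0.        ,  0.        ,  0.        ]), 'T_tool_cam': array([[-1.65906296e-04,  9.60586854e-01,  2.77979979e-01,
         8.14927484e+01],
       [ 9.99999626e-01,  3.95259238e-04, -7.69028741e-04,
         3.33191004e-01],
       [-8.48593054e-04,  2.77979748e-01, -9.60586560e-01,
        -1.78563846e+02],
       [ 0.00000000e+00,  0.00000000e+00,  0.00000000e+00,
         1.00000000e+00]])}
```

View pics/scene0.png

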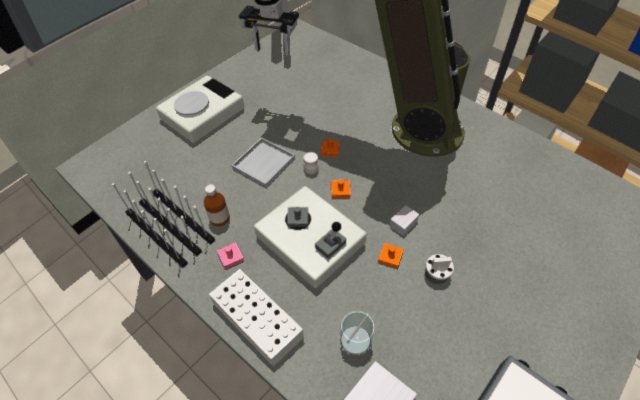

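View pics/side0.png

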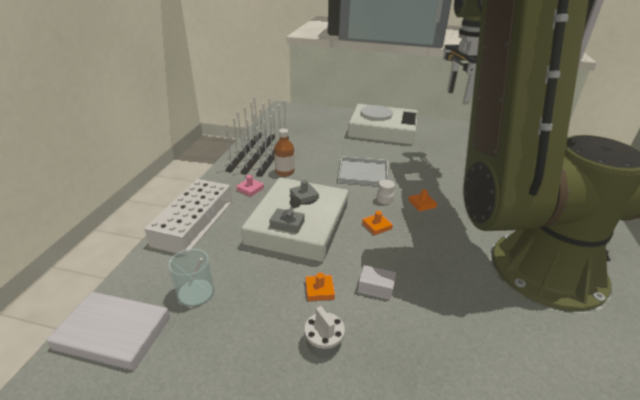

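View pics/wrist0.png

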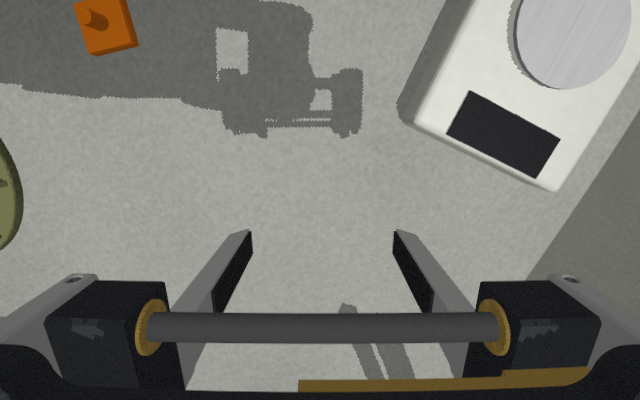

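Scene view: mixer at about (310,236), grey cap on it at (297,215), black lever ball at (336,227), tray at (264,161), and the head in its stand at (440,267). Orange look-alikes are at (330,148), (341,188) and (391,255), and a pink one at (230,255). The grey one on the mixer fits the cap. I'll enlarge it.

Run:
```python
import cv2,numpy as np
def crop(n,x,y,w,h,s,o):
    im=cv2.imread(f"pics/{n}0.png")[y:y+h,x:x+w]; im=cv2.resize(im,None,fx=s,fy=s,interpolation=cv2.INTER_CUBIC)
    for i in range(0,w,10):
        L=6 if i%50 else 14
        cv2.line(im,(i*s,0),(i*s,L),(0,0,255),1)
        if i%20==0: cv2.putText(im,str(x+i),(i*s,24),0,.4,(0,0,255),1)
    for i in range(0,h,10):
        cv2.line(im,(0,i*s),(8,i*s),(0,0,255),1)
        if i%20==0: cv2.putText(im,str(y+i),(10,i*s+4),0,.4,(0,0,255),1)
    cv2.imwrite(f"pics/{o}.png",im)
crop("scene",245,180,130,110,6,"c1")
crop("scene",225,130,110,60,7,"c2")
crop("side",235,170,125,95,6,"c3")
crop("scene",410,240,60,55,10,"c4")
crop("side",290,295,70,60,10,"c5")
```

```text
(no output)
```

View pics/c1.png

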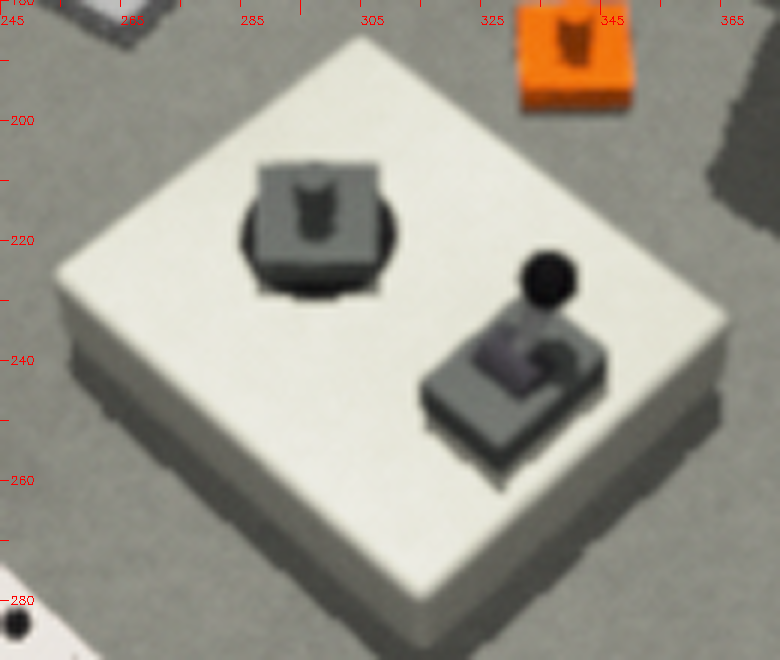

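View pics/c2.png

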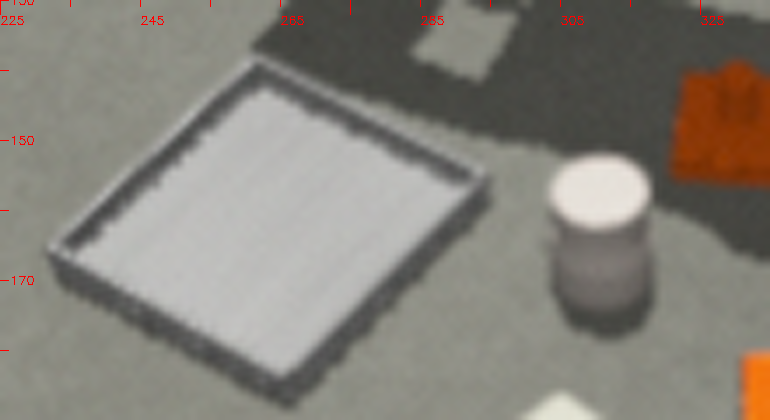

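View pics/c3.png

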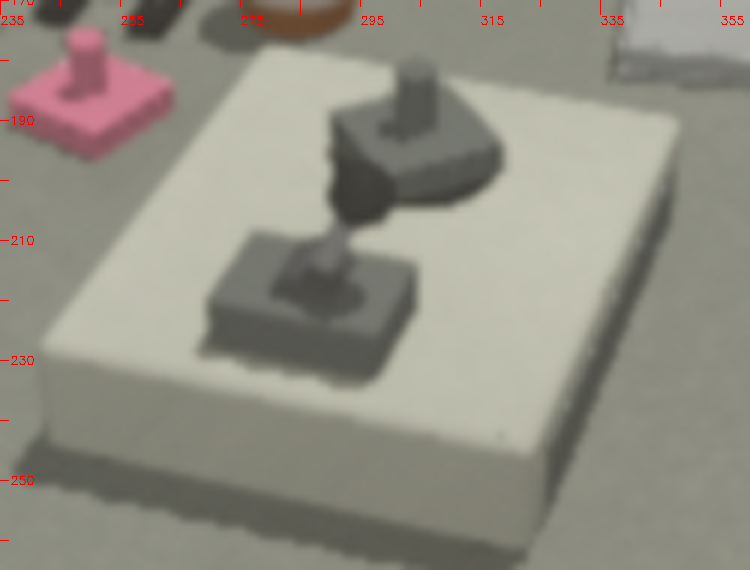

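View pics/c4.png

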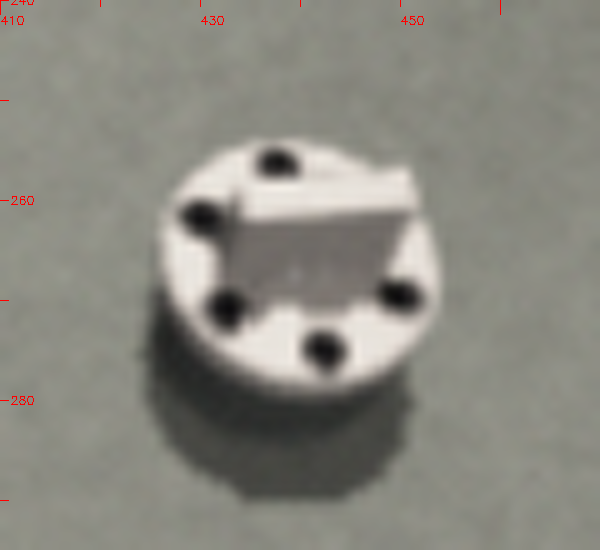

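View pics/c5.png

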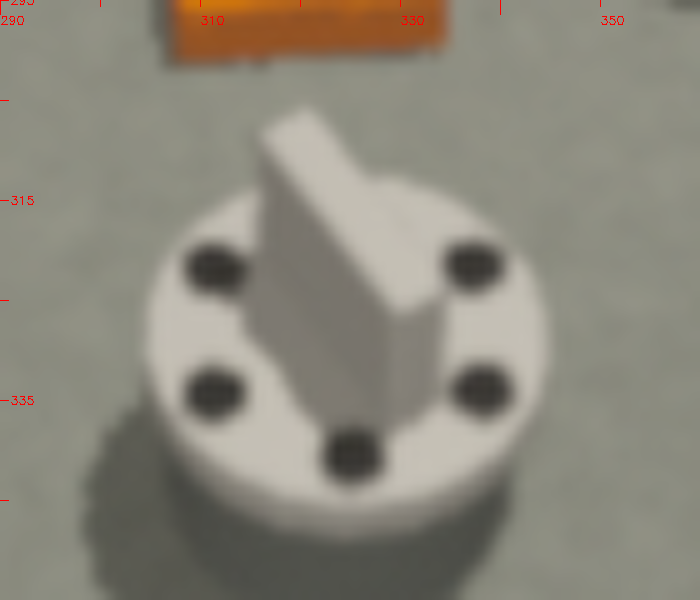

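```bash
cat > h.py <<'E'
import numpy as np,cv2
from cell import manip
from scipy.spatial.transform import Rotation as R
def model(n,pose=None):
    m=manip.camera_model(n)
    K=np.array([[m['fx'],0,m['cx']],[0,m['fy'],m['cy']],[0,0,1]])
    if n=='wrist':
        T=np.eye(4);T[:3,3]=pose[0];T[:3,:3]=R.from_euler('xyz',pose[1]).as_matrix()
        T=T@m['T_tool_cam']
    else: T=m['cam_to_world']
    return K,m['distortion'],T
def rays(n,px,pose=None):
    K,D,T=model(n,pose)
    u=cv2.undistortPoints(np.array(px,float).reshape(-1,1,2),K,D).reshape(-1,2)
    d=np.c_[u[:,0],-u[:,1],-np.ones(len(u))]@T[:3,:3].T
    return T[:3,3],d
def onz(n,px,z,pose=None):
    o,d=rays(n,px,pose); return o+d*((z-o[2])/d[:,2])[:,None]
def proj(n,P,pose=None):
    K,D,T=model(n,pose); c=(np.atleast_2d(P)-T[:3,3])@T[:3,:3]
    return cv2.projectPoints(c*[1,-1,-1],np.zeros(3),np.zeros(3),K,D)[0].reshape(-1,2)
def tri(px1,px2):
    o1,d1=rays('scene',[px1]);o2,d2=rays('side',[px2])
    A=np.c_[d1[0],-d2[0]];t=np.linalg.lstsq(A,o2-o1,rcond=None)[0]
    a=o1+t[0]*d1[0];b=o2+t[1]*d2[0];return (a+b)/2,np.linalg.norm(a-b)
E
python3 - <<'E'
from h import *
np.set_printoptions(precision=1,suppress=True)
for n,px in [("scene",[(305,185.8),(366.3,233),(315,279.7),(254.5,225.3)]),("side",[(348,190),(324.2,245.8),(242,227.2),(279.7,177.5)])]:
    P=onz(n,px,60)[:,:2]; print(n,P,P.mean(0),[np.linalg.norm(P[i]-P[i-1]) for i in range(4)])
    for i in range(4): print(np.degrees(np.arctan2(*(P[i]-P[i-1])[::-1])))
P=onz("scene",[(287.8,207.3),(308,207.3),(308,223.8),(287.8,223.8)],79)[:,:2];print("cap",P,P.mean(0))
for i in range(4): print(np.degrees(np.arctan2(*(P[i]-P[i-1])[::-1])))
print("knobtop",onz("scene",[(297.5,210.5)],107),onz("side",[(304.5,181)],107))
P=onz("scene",[(261.9,138.3),(294.6,155.4),(266,185.7),(232.4,165.4)],18)[:,:2];print("tray",P,P.mean(0))
for i in range(4): print(np.degrees(np.arctan2(*(P[i]-P[i-1])[::-1])))
print("head",onz("scene",[(442.6,259.5)],78),onz("side",[(325.2,316.2)],78))
P=onz("side",[(320.5,305.7),(316.2,308.7),(330,326.3),(334.3,324)],78)[:,:2];print(P,[np.linalg.norm(P[i]-P[i-1]) for i in range(4)])
for i in range(4): print(np.degrees(np.arctan2(*(P[i]-P[i-1])[::-1])))
P=onz("scene",[(433.7,258.5),(451,256.5),(451.8,261),(434,262)],78)[:,:2];print(P,[np.linalg.norm(P[i]-P[i-1]) for i in range(4)])
for i in range(4): print(np.degrees(np.arctan2(*(P[i]-P[i-1])[::-1])))
print("ball",tri((336.3,226.7),(295,202)))
E
```

```text
scene [[ 494.  -115.7]
 [ 508.5  118.3]
 [ 702.   106.6]
 [ 686.3 -126.4]] [597.7  -4.3] [np.float64(192.5267442319285), np.float64(234.44566899761386), np.float64(193.79723537442771), np.float64(233.55526857127504)]
176.8002452063658
86.45576168430019
-3.4662873240485212
-93.8567264168631
side [[ 491.7 -116.1]
 [ 502.6  119.4]
 [ 699.3  104.4]
 [ 685.1 -129.3]] [594.7  -5.4] [np.float64(193.79883771312817), np.float64(235.79574004479366), np.float64(197.26721783737074), np.float64(234.06397989069984)]
176.11288064580506
87.36750318157576
-4.375488731429929
-93.47057126757723
cap [[592.4 -89. ]
 [556.4 -47.1]
 [597.1 -10.4]
 [632.2 -51.1]] [594.5 -49.4]
-136.41721380820553
130.65942537018924
42.00294156692867
-49.27054015573589
knobtop [[597.3 -46.3 107. ]] [[594.2 -55.1 107. ]]
tray [[ 410.9 -386.8]
 [ 397.5 -250.4]
 [ 545.8 -230.3]
 [ 556.5 -371. ]] [ 477.7 -309.6]
-173.80979899520236
95.5850757871827
7.717048958285673
-85.64765136810009
head [[457.1 320.4  78. ]] [[455.6 320.   78. ]]
[[468.8 299.4]
 [474.5 307.9]
 [443.1 338.7]
 [437.1 332.3]] [np.float64(45.67929644019634), np.float64(10.241349327165723), np.float64(44.02796464020551), np.float64(8.829555544777456)]
-46.0373962232097
55.83665662882464
135.52909877492664
-133.18436398050363
[[469.3 301.5]
 [435.6 332.3]
 [445.7 340.7]
 [477.4 307.6]] [np.float64(10.162901056914231), np.float64(45.62761744421887), np.float64(13.129062001937696), np.float64(45.918717006766165)]
-143.22434038177232
137.56855170721428
40.07452690264575
-46.21967217259191
ball (array([581.7,  73.3, 129.8]), np.float64(1.8710698509296741))
```

Crops: the grey square cap with its knob top at scene (297.5,210.5) and side (304.5,181) sits on the mixer and matches its description. The other caps are orange or pink, and lie on the bench. The head grip top is at scene (442.6,259.5). The tray corners are clear.

```bash
cat >> h.py <<'E'
def plan(x,y,z,yawdeg):
    s=manip.read_state(); R0=R.from_euler('xyz',s['eef_rot']); 
    Rt=R.from_euler('xyz',[np.pi,0,np.radians(yawdeg)])
    d=R0.inv().apply(np.array([x,y,z])-s['eef_pos'])/1000
    r=(R0.inv()*Rt).as_rotvec()
    print("t %.2f j6 %.2f pos %s rot %s F %s gap %.1f"%(s['clock'],s['joints'][5],s['eef_pos'].round(1),np.degrees(s['eef_rot']).round(1),s['wrist_force'].round(1),s['finger_gap']))
    print("delta",d.round(4).tolist(),"rot",r.round(4).tolist())
def snap(n,name,box=None,s=1):
    st=manip.read_state(); im=manip.camera(n)[:,:,::-1]; cv2.imwrite(f"pics/{name}.png",im)
    np.save(f"pics/{name}.npy",np.r_[st['eef_pos'],st['eef_rot']])
    if box: cropf(name,*box,s)
def cropf(name,x,y,w,h,s):
    im=cv2.imread(f"pics/{name}.png")[y:y+h,x:x+w]; im=cv2.resize(im,None,fx=s,fy=s,interpolation=cv2.INTER_CUBIC)
    for i in range(0,w,10):
        cv2.line(im,(i*s,0),(i*s,8),(0,0,255),1)
        if i%20==0: cv2.putText(im,str(x+i),(i*s,20),0,.4,(0,0,255),1)
    for i in range(0,h,10):
        cv2.line(im,(0,i*s),(8,i*s),(0,0,255),1)
        if i%20==0: cv2.putText(im,str(y+i),(10,i*s+4),0,.4,(0,0,255),1)
    cv2.imwrite(f"pics/{name}_c.png",im)
def lp(name): p=np.load(f"pics/{name}.npy"); return p[:3],p[3:]
E
python3 -c "
from h import *
plan(594.3,-49.7,200,24)
print(onz('scene',[(218,220)],0))"
```

```text
t 0.15 j6 -0.07 pos [ 223.6 -502.3  205. ] rot [-180.   -0.   24.] F [ 0.3 -0.2 -0.1] gap 93.7
delta [0.5227, -0.2627, 0.0053] rot [-0.0008, -0.0001, -0.0001]
[[ 719.80557762 -257.01423938    0.        ]]
```

```bash
python3 -m pendant '[{"claw":0.06,"delta_pos":[0.523,-0.263,0.005],"rotation":[0,0,0]},{"claw":0.06,"delta_pos":[0.523,-0.263,0.005],"rotation":[0,0,0]},{"claw":0.06,"delta_pos":[0.523,-0.263,0.005],"rotation":[0,0,0]},{"claw":0.06,"delta_pos":[0.523,-0.263,0.005],"rotation":[0,0,0]},{"claw":0.06,"delta_pos":[0.523,-0.263,0.005],"rotation":[0,0,0]},{"claw":0.06,"delta_pos":[0.523,-0.263,0.005],"rotation":[0,0,0]},{"claw":0.06,"delta_pos":[0.523,-0.263,0.005],"rotation":[0,0,0]},{"claw":0.06,"delta_pos":[0.523,-0.263,0.005],"rotation":[0,0,0]},{"claw":0.06,"delta_pos":[0.523,-0.263,0.005],"rotation":[0,0,0]},{"claw":0.06,"delta_pos":[0.523,-0.263,0.005],"rotation":[0,0,0]}]' 30
python3 -c "
from h import *
plan(594.3,-49.7,200,24)
plan(594.3,-49.7,200,24);snap('wrist','w1')"
```

```text
clock: 1.4
eef_pos: [595.6, -46.5, 199.6]
eef_rot: [-3.14, 0.001, 0.422]
wrist_force: [-0.8, -0.2, 1.4]
finger_gap: 59.9
t 1.40 j6 1.01 pos [595.6 -46.5 199.6] rot [-179.9    0.    24.2] F [-0.8 -0.2  1.4] gap 59.9
delta [-0.0025, 0.0024, -0.0004] rot [-0.0015, 0.0006, 0.0027]
t 1.40 j6 1.01 pos [595.6 -46.5 199.6] rot [-179.9    0.    24.2] F [-0.8 -0.2  1.4] gap 59.9
delta [-0.0025, 0.0024, -0.0004] rot [-0.0015, 0.0006, 0.0027]
```

View pics/w1.png

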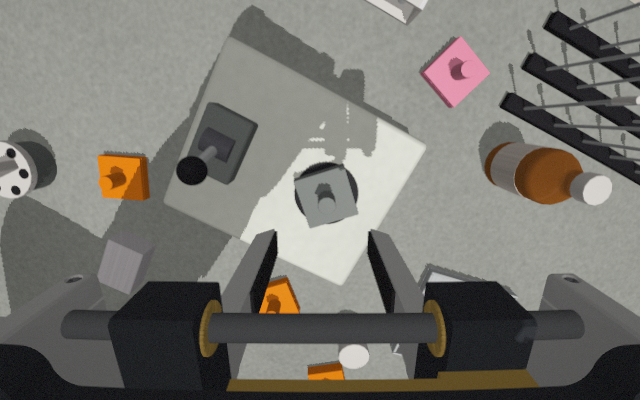

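Run:
```python
from h import *
cropf("w1",280,150,100,90,8)
P=onz("wrist",[(232,38),(426,146),(340,285),(163,203)],60,lp("w1"));print(P.round(1),P.mean(0))
```

```text
[[ 701.7   98.5   60. ]
 [ 687.1 -129.    60. ]
 [ 494.4 -116.6   60. ]
 [ 507.4  114.3   60. ]] [597.67344791  -8.1911828   60.        ]
```

View pics/w1_c.png

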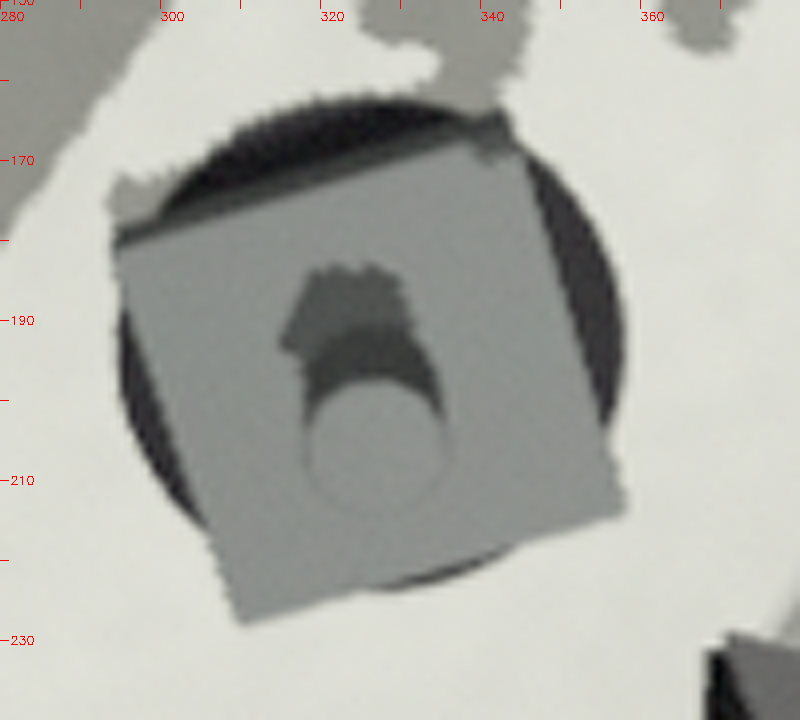

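Run:
```python
from h import *
p=lp("w1")
print(onz("wrist",[(327,206)],107,p))
P=onz("wrist",[(294.75,181.25),(345,168.75),(358,214),(310.4,228)],79,p);print(P.mean(0))
for i in range(4): print(np.degrees(np.arctan2(*(P[i]-P[i-1])[:2][::-1])))
plan(594.3,-50.5,83,24)
```

```text
[[594.5754985  -52.57183761 107.        ]]
[594.31557519 -53.21302965  79.        ]
40.91696639110412
-51.66129196337127
-138.83085574463738
131.58251044036504
t 1.45 j6 1.01 pos [596.2 -45.6 199.4] rot [-179.9    0.    24.2] F [ 2.3  1.6 -0.7] gap 60.1
delta [-0.0037, 0.0039, 0.1164] rot [-0.0018, 0.0004, 0.0031]
```

```bash
python3 -m pendant '[{"claw":0.06,"delta_pos":[-0.004,0.0045,0.04],"rotation":[0,0,0]},{"claw":0.06,"delta_pos":[-0.004,0.0045,0.07],"rotation":[0,0,0]},{"claw":0.06,"delta_pos":[-0.004,0.0045,0.10],"rotation":[0,0,0]},{"claw":0.06,"delta_pos":[-0.004,0.0045,0.1155],"rotation":[0,0,0]},{"claw":0.06,"delta_pos":[-0.004,0.0045,0.1155],"rotation":[0,0,0]},{"claw":0.01,"delta_pos":[-0.004,0.0045,0.1155],"rotation":[0,0,0]},{"claw":0.01,"delta_pos":[-0.004,0.0045,0.1155],"rotation":[0,0,0]},{"claw":0.01,"delta_pos":[-0.004,0.0045,0.1155],"rotation":[0,0,0]},{"claw":0.01,"delta_pos":[-0.004,0.0045,0.1155],"rotation":[0,0,0]}]' 30
python3 -c "
from h import *
plan(594.3,-50.5,83,24)"
```

```text
clock: 2.58
eef_pos: [594.3, -51.2, 84.2]
eef_rot: [-3.14, 0.0, 0.422]
wrist_force: [-0.5, -0.4, -0.1]
finger_gap: 23.3
t 2.58 j6 1.00 pos [594.3 -51.2  84.2] rot [-179.9    0.    24.2] F [-0.5 -0.4 -0.1] gap 23.3
delta [0.0003, -0.0007, 0.0012] rot [-0.0016, 0.0001, 0.0031]
```

Still closing. Close fully, then lift.

```bash
python3 -m pendant '[{"claw":0.01,"delta_pos":[0,0,0],"rotation":[0,0,0]},{"claw":0.01,"delta_pos":[0,0,0],"rotation":[0,0,0]},{"claw":0.01,"delta_pos":[0,0,0],"rotation":[0,0,0]},{"claw":0.01,"delta_pos":[0,0,0],"rotation":[0,0,0]},{"claw":0.01,"delta_pos":[0,0,-0.01],"rotation":[0,0,0]},{"claw":0.01,"delta_pos":[0,0,-0.03],"rotation":[0,0,0]},{"claw":0.01,"delta_pos":[0,0,-0.07],"rotation":[0,0,0]},{"claw":0.01,"delta_pos":[0,0,-0.1],"rotation":[0,0,0]},{"claw":0.01,"delta_pos":[0,0,-0.1],"rotation":[0,0,0]}]' 30
python3 -c "
from h import *
plan(477.7,-309.6,120,24);snap('wrist','w2')"
```

```text
clock: 3.7
eef_pos: [595.3, -51.5, 186.9]
eef_rot: [3.141, -0.004, 0.422]
wrist_force: [-0.4, 0.1, -1.6]
finger_gap: 17.4
t 3.70 j6 1.00 pos [595.3 -51.5 186.9] rot [179.9  -0.2  24.2] F [-0.4  0.1 -1.6] gap 17.4
delta [-0.2133, 0.1872, 0.0663] rot [0.0009, -0.0038, 0.0031]
```

View pics/w2.png

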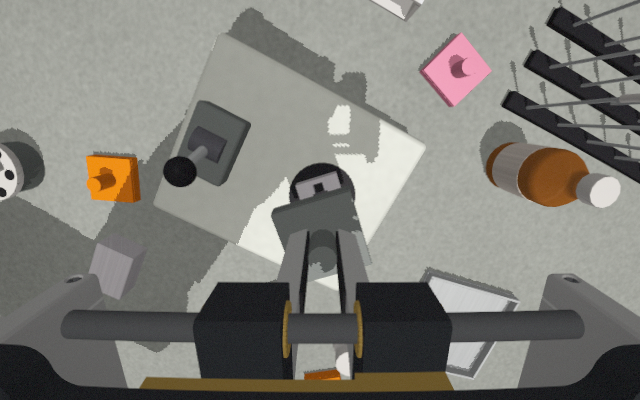

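The cap is held at (320,215) and the collar with its slot is uncovered at (320,185).

```bash
python3 -m pendant '[{"claw":0.01,"delta_pos":[-0.213,0.187,0.0],"rotation":[0,0,0]},{"claw":0.01,"delta_pos":[-0.213,0.187,0.0],"rotation":[0,0,0]},{"claw":0.01,"delta_pos":[-0.213,0.187,0.0],"rotation":[0,0,0]},{"claw":0.01,"delta_pos":[-0.213,0.187,0.0],"rotation":[0,0,0]},{"claw":0.01,"delta_pos":[-0.213,0.187,0.0],"rotation":[0,0,0]},{"claw":0.01,"delta_pos":[-0.213,0.187,0.05],"rotation":[0,0,0]},{"claw":0.01,"delta_pos":[-0.213,0.187,0.10],"rotation":[0,0,0]},{"claw":0.01,"delta_pos":[-0.213,0.187,0.12],"rotation":[0,0,0]},{"claw":0.01,"delta_pos":[-0.213,0.187,0.12],"rotation":[0,0,0]}]'
python3 -c "
from h import *
plan(477.7,-309.6,26,24);snap('wrist','w3');snap('scene','s3',(215,90,130,110),6)"
```

```text
clock: 4.88
eef_pos: [475.7, -308.2, 61.9]
eef_rot: [-3.137, 0.001, 0.422]
wrist_force: [0.3, 0.3, -0.1]
finger_gap: 17.3
t 4.88 j6 0.51 pos [ 475.7 -308.2   61.9] rot [-1.797e+02  1.000e-01  2.420e+01] F [ 0.3  0.3 -0.1] gap 17.3
delta [0.0013, 0.0023, 0.0359] rot [-0.005, 0.0011, 0.003]
```

View pics/w3.png

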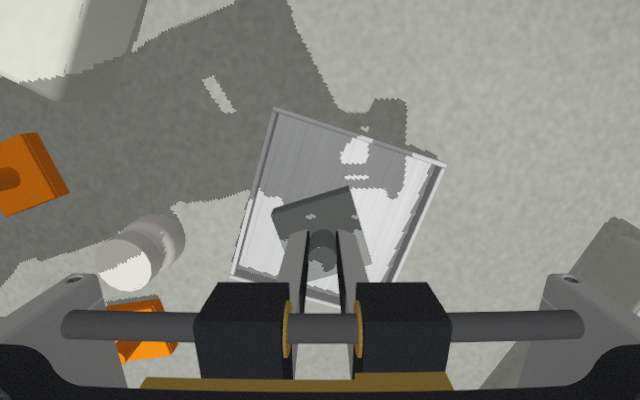

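View pics/s3_c.png

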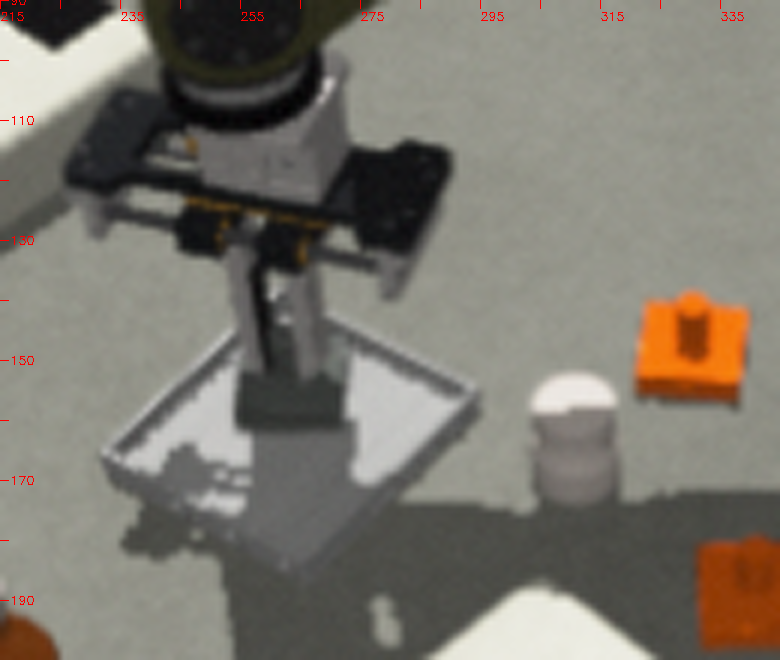

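Cap over the middle of the tray. Lower and release.

```bash
python3 -m pendant '[{"claw":0.01,"delta_pos":[0.001,0.002,0.02],"rotation":[-0.004,0,0]},{"claw":0.01,"delta_pos":[0.001,0.002,0.034],"rotation":[-0.004,0,0]},{"claw":0.01,"delta_pos":[0.001,0.002,0.0365],"rotation":[-0.004,0,0]},{"claw":0.01,"delta_pos":[0.001,0.002,0.0365],"rotation":[-0.004,0,0]},{"claw":0.01,"delta_pos":[0.001,0.002,0.0365],"rotation":[-0.004,0,0]}]'
python3 -c "
from h import *
plan(477.7,-309.6,150,24)"
```

```text
clock: 5.6
eef_pos: [479.0, -310.7, 28.8]
eef_rot: [3.138, -0.002, 0.422]
wrist_force: [0.3, -1.2, -0.6]
finger_gap: 17.2
t 5.60 j6 0.51 pos [ 479.  -310.7   28.8] rot [ 1.798e+02 -1.000e-01  2.420e+01] F [ 0.3 -1.2 -0.6] gap 17.2
delta [-0.0006, -0.001, -0.1212] rot [0.0041, -0.0017, 0.0031]
```

```bash
python3 -m pendant '[{"claw":0.01,"delta_pos":[0,0,0.003],"rotation":[0,0,0]},{"claw":0.01,"delta_pos":[0,0,0.003],"rotation":[0,0,0]},{"claw":0.01,"delta_pos":[0,0,0.003],"rotation":[0,0,0]}]'
python3 -c "
from h import *
plan(477.7,-309.6,25.2,24)"
```

```text
clock: 5.98
eef_pos: [479.1, -310.7, 25.9]
eef_rot: [3.138, -0.002, 0.422]
wrist_force: [-0.2, 0.6, -1.3]
finger_gap: 17.5
t 5.97 j6 0.51 pos [ 479.1 -310.7   25.9] rot [ 1.798e+02 -1.000e-01  2.420e+01] F [-0.2  0.6 -1.3] gap 17.5
delta [-0.0008, -0.0016, 0.0007] rot [0.0041, -0.0017, 0.0031]
```

```bash
python3 -m pendant '[{"claw":0.01,"delta_pos":[0,0,0.001],"rotation":[0,0,0]},{"claw":0.01,"delta_pos":[0,0,0.001],"rotation":[0,0,0]},{"claw":0.05,"delta_pos":[0,0,0.001],"rotation":[0,0,0]},{"claw":0.05,"delta_pos":[0,0,0.001],"rotation":[0,0,0]},{"claw":0.05,"delta_pos":[0,0,0.001],"rotation":[0,0,0]},{"claw":0.05,"delta_pos":[0,0,0.001],"rotation":[0,0,0]},{"claw":0.05,"delta_pos":[0,0,0.001],"rotation":[0,0,0]},{"claw":0.05,"delta_pos":[0,0,-0.02],"rotation":[0,0,0]},{"claw":0.05,"delta_pos":[0,0,-0.07],"rotation":[0,0,0]},{"claw":0.05,"delta_pos":[0,0,-0.13],"rotation":[0,0,0]}]'
python3 -c "
from h import *
snap('wrist','w4')
plan(520,-200,210,70);
"
```

```text
clock: 7.22
eef_pos: [478.1, -309.9, 156.7]
eef_rot: [3.139, -0.001, 0.422]
wrist_force: [0.1, 0.2, 0.9]
finger_gap: 50.4
t 7.28 j6 0.51 pos [ 480.6 -311.6  165.7] rot [179.3  -0.4  24.2] F [ 0.9 -0.9  7.1] gap 50.2
delta [0.082, -0.0851, -0.0448] rot [0.0147, -0.0012, -0.7996]
```

View pics/w4.png

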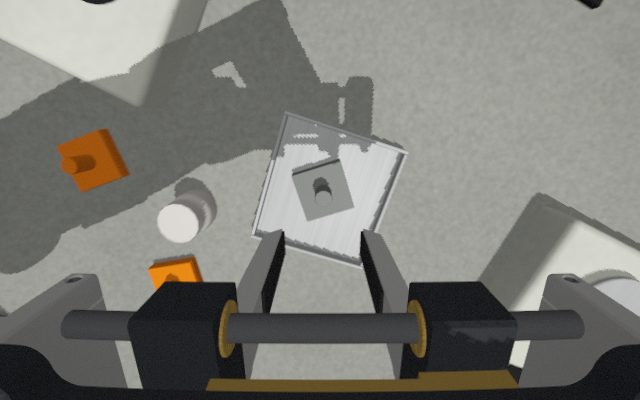

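Cap sits upright and flat in the tray at (323,188). Next I'll look at the collar from above.

```bash
python3 -c "
from h import *
plan(594.4,-51,180,41.4);
"
```

```text
t 7.28 j6 0.51 pos [ 480.6 -311.6  165.7] rot [179.3  -0.4  24.2] F [ 0.9 -0.9  7.1] gap 50.2
delta [0.2107, -0.1909, -0.0153] rot [0.0136, -0.0047, -0.3005]
```

```bash
python3 -m pendant '[{"claw":0.06,"delta_pos":[0.06,-0.055,-0.02],"rotation":[0.01,0,-0.15]},{"claw":0.06,"delta_pos":[0.21,-0.19,-0.02],"rotation":[0.01,0,-0.3]},{"claw":0.06,"delta_pos":[0.21,-0.19,-0.02],"rotation":[0.01,0,-0.3]},{"claw":0.06,"delta_pos":[0.21,-0.19,-0.02],"rotation":[0.01,0,-0.3]},{"claw":0.06,"delta_pos":[0.21,-0.19,-0.02],"rotation":[0.01,0,-0.3]},{"claw":0.06,"delta_pos":[0.21,-0.19,-0.02],"rotation":[0.01,0,-0.3]},{"claw":0.06,"delta_pos":[0.21,-0.19,-0.02],"rotation":[0.01,0,-0.3]},{"claw":0.06,"delta_pos":[0.21,-0.19,-0.02],"rotation":[0.01,0,-0.3]}]'
python3 -c "
from h import *
snap('wrist','w5',(270,140,100,90),8)
plan(594.4,-51,180,41.4);
"
```

```text
clock: 8.28
eef_pos: [593.8, -53.3, 184.7]
eef_rot: [3.137, -0.004, 0.721]
wrist_force: [-0.8, -0.5, -0.6]
finger_gap: 60.3
t 8.32 j6 0.70 pos [593.8 -53.2 184.7] rot [179.7  -0.2  41.3] F [-0.4  0.5 -0.2] gap 59.9
delta [0.0019, -0.0013, 0.0047] rot [0.0044, -0.004, -0.0019]
```

View pics/w5_c.png

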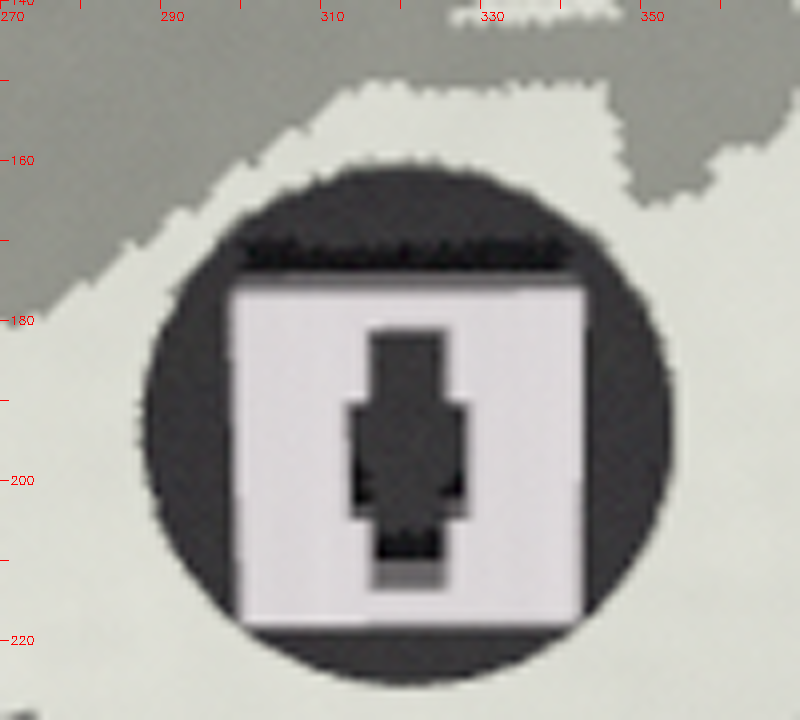

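View pics/w5.png

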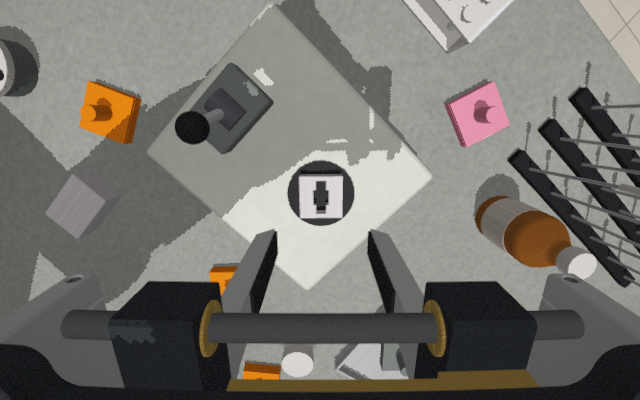

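Run:
```python
from h import *
p=lp("w5")
o=np.array([270,140])-0.44
P=onz("wrist",np.array([(232,288),(585,289),(584,626),(240,627)])/8+o,75,p)[:,:2];print(P.mean(0))
a=lambda v:np.degrees(np.arctan2(v[1],v[0]))
for i in range(4): print(a(P[i]-P[i-1]),np.linalg.norm(P[i]-P[i-1]))
P=onz("wrist",np.array([(369,330),(447,330),(447,588),(370,588)])/8+o,75,p)[:,:2];print(P.mean(0))
for i in range(4): print(a(P[i]-P[i-1]),np.linalg.norm(P[i]-P[i-1]))
plan(456.5,320,170,134)
```

```text
[594.40839262 -52.4825215 ]
41.3504375941573 44.96671050589455
-48.94481393391013 44.24492390983011
-137.7824209002086 44.74209221288737
131.35266242389366 44.92145868989264
[594.2260713  -52.28653947]
41.15474162049995 34.22806349148624
-48.785017369572216 9.821816145749596
-138.54008859359712 34.23413832227203
131.1818739510549 10.004149444632409
t 8.32 j6 0.70 pos [593.8 -53.2 184.7] rot [179.7  -0.2  41.3] F [-0.4  0.5 -0.2] gap 59.9
delta [0.143, -0.3711, 0.0137] rot [0.0066, 0.0004, -1.6181]
```

Wrist view: the collar and slot centre come out at about (594.3,-52.3), with the slot at 41.3 degrees. A second view turned 90 degrees will cancel the wrist camera's bias.

```bash
python3 -m pendant '[{"claw":0.06,"delta_pos":[0.001,0,0],"rotation":[0.004,0,-0.18]},{"claw":0.06,"delta_pos":[0.001,0,0],"rotation":[0.004,0,-0.36]},{"claw":0.06,"delta_pos":[0.001,0,0],"rotation":[0.004,0,-0.54]},{"claw":0.06,"delta_pos":[0.001,0,0],"rotation":[0.004,0,-0.72]},{"claw":0.06,"delta_pos":[0.001,0,0],"rotation":[0.004,0,-0.9]},{"claw":0.06,"delta_pos":[0.001,0,0],"rotation":[0.004,0,-1.08]},{"claw":0.06,"delta_pos":[0.001,0,0],"rotation":[0.004,0,-1.26]},{"claw":0.06,"delta_pos":[0.001,0,0],"rotation":[0.004,0,-1.44]},{"claw":0.06,"delta_pos":[0.001,0,0],"rotation":[0.004,0,-1.57]},{"claw":0.06,"delta_pos":[0.001,0,0],"rotation":[0.004,0,-1.57]}]'
python3 -m pendant '[{"claw":0.06,"delta_pos":[0,0,0],"rotation":[0,0,0]}]' 
python3 -c "
from h import *
snap('wrist','w6',(270,140,100,90),8)
plan(456.5,320,170,134)
"
```

```text
clock: 9.57
eef_pos: [594.4, -53.2, 184.8]
eef_rot: [3.14, 0.002, 2.289]
wrist_force: [0.9, 0.0, 0.5]
finger_gap: 60.0
clock: 9.7
eef_pos: [594.4, -53.6, 184.8]
eef_rot: [3.14, 0.002, 2.285]
wrist_force: [-0.2, -0.6, 0.6]
finger_gap: 59.9
t 9.75 j6 -0.87 pos [594.4 -53.6 184.8] rot [1.799e+02 1.000e-01 1.310e+02] F [-0.8  0.1  0.7] gap 59.7
delta [0.3725, 0.1408, 0.0143] rot [0.0016, 0.002, -0.053]
```

View pics/w6_c.png

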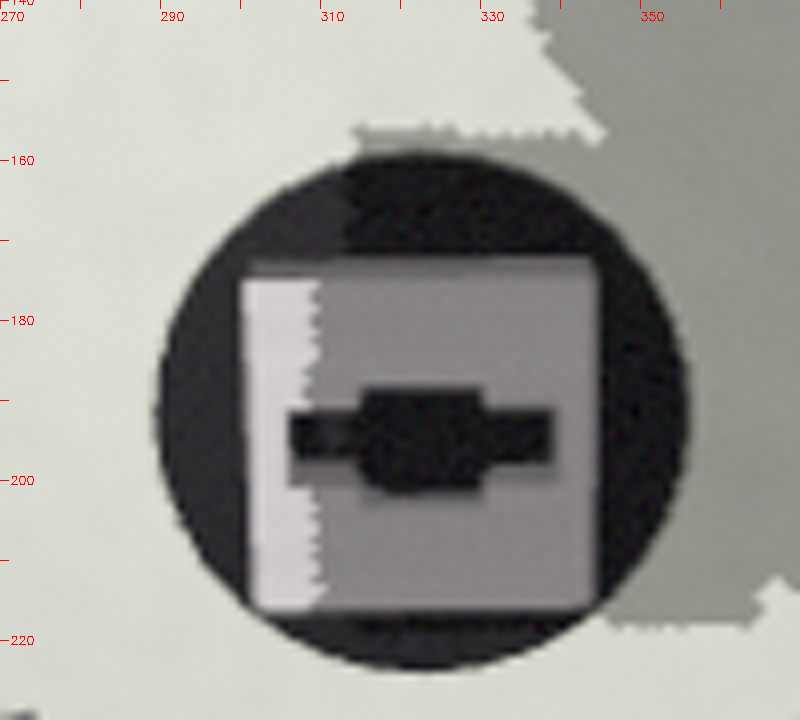

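Run:
```python
from h import *
o=np.array([270,140])-0.44
C=[((232,288),(585,289),(584,626),(240,627)),((242,279),(601,277),(597,609),(250,609))]
S=[((369,330),(447,330),(447,588),(370,588)),((289,409),(553,409),(553,486),(289,486))]
A=[];b=[]
for n,c,s in zip(["w5","w6"],C,S):
    p=lp(n)
    Pc=onz("wrist",np.array(c)/8+o,75,p)[:,:2];Ps=onz("wrist",np.array(s)/8+o,75,p)[:,:2]
    m=(Pc.mean(0)+Ps.mean(0))/2; print(Pc.mean(0),Ps.mean(0))
    v=Ps[1]-Ps[0];v2=Ps[2]-Ps[1];v3=Pc[1]-Pc[0];v4=Pc[2]-Pc[3]
    print([np.degrees(np.arctan2(*q[::-1]))for q in (v,v2,v3,v4)])
    y=p[1][2]; Rm=np.array([[np.cos(y),np.sin(y)],[np.sin(y),-np.cos(y)]])
    A.append(np.c_[np.eye(2),Rm]);b.append(m)
print(np.linalg.solve(np.vstack(A),np.hstack(b)))
```

```text
[593.4648175  -52.64483228] [593.2838146  -52.44928546]
[np.float64(-48.77542644644921), np.float64(-138.539350296799), np.float64(-48.93608929588432), np.float64(-48.63150702603079)]
[593.91206472 -52.23049473] [593.83435862 -52.4377365 ]
[np.float64(40.902553708497585), np.float64(-48.1641135835364), np.float64(41.23298188914132), np.float64(40.89308207542169)]
[ 5.93516629e+02 -5.21895849e+01 -3.42826499e-01  1.74672685e-01]
```

Run:
```python
from h import *
for i in range(2): print(manip.camera_model("wrist"))
print(lp("w5"),lp("w6"))
o=np.array([270,140])-0.44
p=lp("w5")
print(onz("wrist",np.array(((232,288),(585,289),(584,626),(240,627)))/8+o,75,p)[:,:2].mean(0))
```

```text
{'fx': 292.56235841536625, 'fy': 292.56235841536625, 'cx': 322.1248048100578, 'cy': 199.67076021559993, 'distortion': array([-0.04172648,  0.        ,  0.        ,  0.        ,  0.        ]), 'T_tool_cam': array([[-1.64888371e-04,  9.60213310e-01,  2.79267562e-01,
         8.08988384e+01],
       [ 9.99999976e-01,  1.98405734e-04, -9.17523659e-05,
         1.07073747e-01],
       [-1.43510129e-04,  2.79267541e-01, -9.60213320e-01,
        -1.78562652e+02],
       [ 0.00000000e+00,  0.00000000e+00,  0.00000000e+00,
         1.00000000e+00]])}
{'fx': 292.56235841536625, 'fy': 292.56235841536625, 'cx': 322.1248048100578, 'cy': 199.67076021559993, 'distortion': array([-0.04172648,  0.        ,  0.        ,  0.        ,  0.        ]), 'T_tool_cam': array([[-1.64888371e-04,  9.60213310e-01,  2.79267562e-01,
         8.08988384e+01],
       [ 9.99999976e-01,  1.98405734e-04, -9.17523659e-05,
         1.07073747e-01],
       [-1.43510129e-04,  2.79267541e-01, -9.60213320e-01,
        -1.78562652e+02],
       [ 0.00000000e+00,  0.00000000e+00,  0.00000000e+00,
         1.00000000e+00]])}
(array([593.80360378, -53.26455033, 184.68858804]), array([ 3.13723093, -0.00396482,  0.72069885])) (array([594.36538298, -53.61329111, 184.81785769]), array([3.14003998e+00, 1.91696121e-03, 2.28528251e+00]))
[593.4648175  -52.64483228]
```

The two wrist views agree at (594.0,-52.3), slot at about 41.2 degrees. On to the head.

```bash
python3 -m pendant '[{"claw":0.06,"delta_pos":[0.373,0.141,0.0],"rotation":[0,0,-0.05]},{"claw":0.06,"delta_pos":[0.373,0.141,0.0],"rotation":[0,0,-0.05]},{"claw":0.06,"delta_pos":[0.373,0.141,0.0],"rotation":[0,0,-0.05]},{"claw":0.06,"delta_pos":[0.373,0.141,0.0],"rotation":[0,0,-0.05]},{"claw":0.06,"delta_pos":[0.373,0.141,0.0],"rotation":[0,0,-0.05]},{"claw":0.06,"delta_pos":[0.373,0.141,0.0],"rotation":[0,0,-0.05]},{"claw":0.06,"delta_pos":[0.373,0.141,0.0],"rotation":[0,0,-0.05]},{"claw":0.06,"delta_pos":[0.373,0.141,0.014],"rotation":[0,0,-0.05]},{"claw":0.06,"delta_pos":[0.373,0.141,0.014],"rotation":[0,0,-0.05]},{"claw":0.06,"delta_pos":[0.373,0.141,0.014],"rotation":[0,0,-0.05]}]'
python3 -c "
from h import *
snap('wrist','w7',(260,130,130,110),6)
plan(456.5,320,80,134)
"
```

```text
clock: 11.0
eef_pos: [456.9, 319.5, 170.3]
eef_rot: [3.14, 0.002, 2.334]
wrist_force: [0.1, 0.5, -0.3]
finger_gap: 60.1
t 11.05 j6 -0.22 pos [456.9 319.6 170.5] rot [1.799e+02 1.000e-01 1.337e+02] F [ 0.7 -0.4 -0.3] gap 59.8
delta [0.0008, -0.0002, 0.0905] rot [0.0017, 0.0021, -0.0047]
```

View pics/w7_c.png

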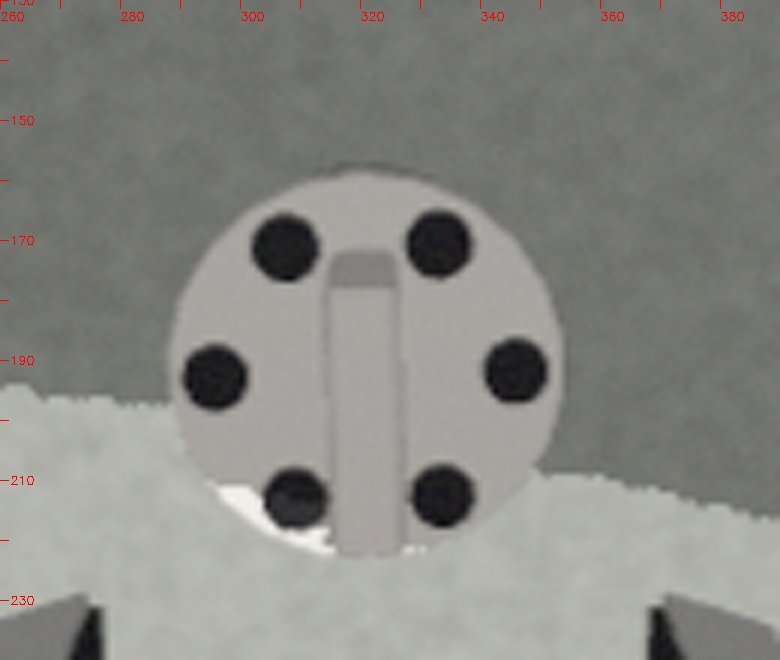

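Run:
```python
from h import *
o=np.array([260,130])-0.42;p=lp("w7")
P=onz("wrist",np.array([(329,288),(397,287),(403,556),(336,556)])/6+o,78,p)[:,:2];print(P,P.mean(0))
for i in range(4): q=P[i]-P[i-1];print(np.degrees(np.arctan2(q[1],q[0])),np.linalg.norm(q))
H=onz("wrist",np.array([(285,247),(439,244),(516,371),(442,496),(296,498),(215,377)])/6+o,44,p)[:,:2];print(H.mean(0))
```

```text
[[435.44595812 331.67670282]
 [443.06697592 339.17873436]
 [475.05480537 307.37094764]
 [467.08610479 299.76089293]] [455.16346105 319.49681944]
134.75149078912818 44.94127059364766
44.54921326575727 10.693941710726655
-44.83830140377305 45.11049245417338
-136.31880022238607 11.018762256445617
[455.33812239 318.92861732]
```

The head's grip runs at about 134.9 degrees, centred at (455.3,319.2). The plan from the current pose follows.

```bash
python3 -c "
from h import *
plan(455.3,319.2,48,134.9)"
```

```text
t 11.05 j6 -0.22 pos [456.9 319.6 170.5] rot [1.799e+02 1.000e-01 1.337e+02] F [ 0.7 -0.4 -0.3] gap 59.8
delta [0.0011, -0.0017, 0.1225] rot [0.0017, 0.0022, -0.0204]
```

```bash
python3 -m pendant '[{"claw":0.05,"delta_pos":[0.001,-0.0015,0.04],"rotation":[0.002,0.002,-0.02]},{"claw":0.05,"delta_pos":[0.001,-0.0015,0.09],"rotation":[0.002,0.002,-0.02]},{"claw":0.05,"delta_pos":[0.001,-0.0015,0.115],"rotation":[0.002,0.002,-0.02]},{"claw":0.05,"delta_pos":[0.001,-0.0015,0.1225],"rotation":[0.002,0.002,-0.02]},{"claw":0.05,"delta_pos":[0.001,-0.0015,0.1225],"rotation":[0.002,0.002,-0.02]},{"claw":0.05,"delta_pos":[0.001,-0.0015,0.1225],"rotation":[0.002,0.002,-0.02]}]'
python3 -c "
from h import *
plan(455.3,319.2,48,134.9)"
```

```text
clock: 11.8
eef_pos: [456.2, 319.5, 49.4]
eef_rot: [3.14, 0.001, 2.354]
wrist_force: [-0.5, -0.6, 0.4]
finger_gap: 50.1
t 11.80 j6 -0.24 pos [456.2 319.5  49.4] rot [179.9   0.  134.9] F [-0.5 -0.6  0.4] gap 50.1
delta [0.0004, -0.0009, 0.0014] rot [0.0017, 0.0007, -0.0007]
```

```bash
python3 -m pendant '[{"claw":0.03,"delta_pos":[0,-0.001,0.001],"rotation":[0.002,0.001,0]},{"claw":0.02,"delta_pos":[0,-0.001,0.001],"rotation":[0.002,0.001,0]},{"claw":0.005,"delta_pos":[0,-0.001,0.001],"rotation":[0.002,0.001,0]},{"claw":0.005,"delta_pos":[0,-0.001,0.001],"rotation":[0.002,0.001,0]},{"claw":0.005,"delta_pos":[0,-0.001,0.001],"rotation":[0.002,0.001,0]},{"claw":0.005,"delta_pos":[0,-0.001,0.001],"rotation":[0.002,0.001,0]},{"claw":0.005,"delta_pos":[0,-0.001,0.001],"rotation":[0.002,0.001,0]}]' 50
python3 -c "
from h import *
plan(455.3,319.2,48,134.9)"
```

```text
clock: 12.68
eef_pos: [455.4, 318.8, 48.4]
eef_rot: [-3.141, -0.0, 2.354]
wrist_force: [-0.4, 0.1, 1.4]
finger_gap: 11.7
t 12.68 j6 -0.24 pos [455.4 318.8  48.4] rot [-180.    -0.   134.9] F [-0.4  0.1  1.4] gap 11.7
delta [0.0004, 0.0002, 0.0004] rot [-0.0003, -0.0004, -0.0007]
```

Gripped at 11.7 mm. Lift the head clear.

```bash
python3 -m pendant '[{"claw":0.005,"delta_pos":[0,0,-0.01],"rotation":[0,0,0]},{"claw":0.005,"delta_pos":[0,0,-0.035],"rotation":[0,0,0]},{"claw":0.005,"delta_pos":[0,0,-0.07],"rotation":[0,0,0]},{"claw":0.005,"delta_pos":[0,0,-0.11],"rotation":[0,0,0]},{"claw":0.005,"delta_pos":[0,0,-0.15],"rotation":[0,0,0]},{"claw":0.005,"delta_pos":[0,0,-0.16],"rotation":[0,0,0]},{"claw":0.005,"delta_pos":[0,0,-0.16],"rotation":[0,0,0]}]'
python3 -c "
from h import *
plan(594,-52.3,205,41.2)
snap('wrist','w8')
snap('side','d8',(240,190,160,150),4)"
```

```text
clock: 13.55
eef_pos: [455.4, 318.7, 208.0]
eef_rot: [-3.141, -0.0, 2.354]
wrist_force: [0.6, 0.2, -3.4]
finger_gap: 11.9
t 13.55 j6 -0.24 pos [455.4 318.7 208. ] rot [-180.    -0.   134.9] F [ 0.6  0.2 -3.4] gap 11.9
delta [-0.3608, -0.1635, 0.0029] rot [-0.0006, 0.0001, 1.6347]
```

View pics/d8_c.png

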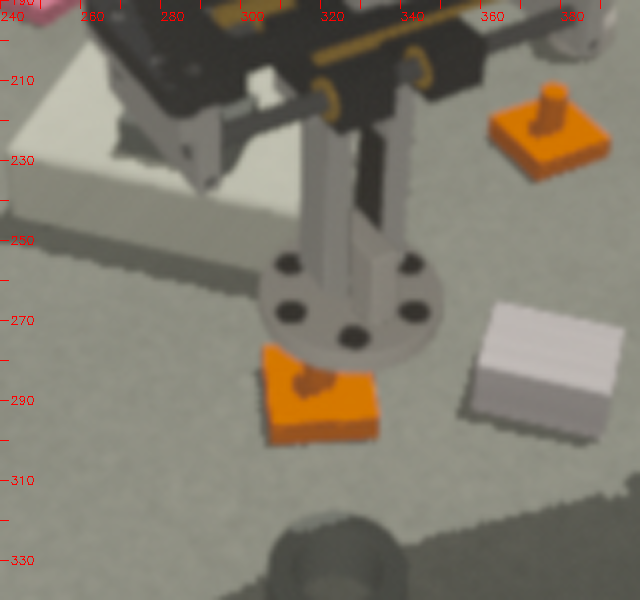

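View pics/w8.png

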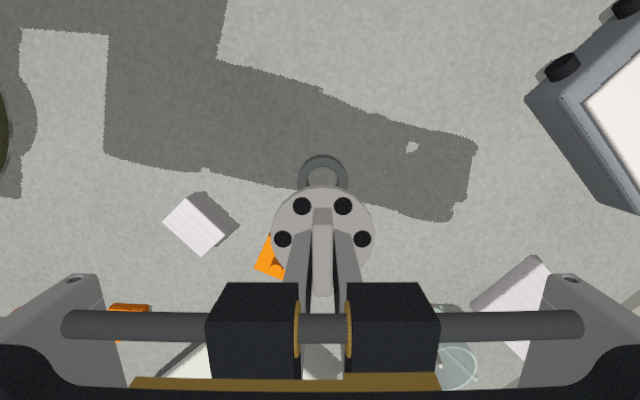

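Run:
```python
from h import *
cropf("w8",265,180,120,80,6)
o=np.array([260,130])-0.42;p=lp("w7")
H=onz("wrist",np.array([(285,247),(439,244),(516,371),(442,496),(296,498),(215,377)])/6+o,44,p)
c=H.mean(0);y=np.radians(134.9);u=np.array([np.cos(y),np.sin(y),0]);v=np.array([np.sin(y),-np.cos(y),0])
print(np.c_[(H-c)@u,(H-c)@v])
```

```text
[[ 2.33714891e+01 -1.36415706e+01]
 [ 2.33343957e+01  1.34421441e+01]
 [-3.32286527e-02  2.70128640e+01]
 [-2.34250002e+01  1.34931346e+01]
 [-2.32439111e+01 -1.32634746e+01]
 [-3.74485364e-03 -2.70430974e+01]]
```

View pics/w8_c.png

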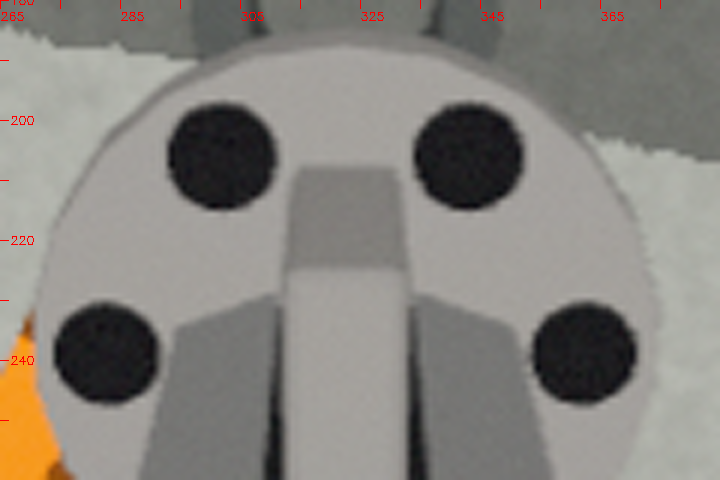

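Run:
```python
from h import *
o=np.array([265,180])-0.42;p=lp("w8")
t=lambda P:R.from_euler('xyz',p[1]).inv().apply(P-p[0])
Ht=t(onz("wrist",np.array([(222,157),(469,157),(585,352),(107,353)])/6+o,p[0][2]-4.4,p))
print(Ht, Ht.mean(0)-[13.5*23.4/23.4-1.8,0,0])
n=np.array([[23.4,-13.5],[23.4,13.5],[0,27],[0,-27]])
print((Ht[:,:2]-n).mean(0))
d=Ht[1]-Ht[0];e=Ht[2]-Ht[3];print(np.degrees(np.arctan2(d[0],d[1])),np.degrees(np.arctan2(e[0],e[1])))
```

```text
[[ 23.52677608 -13.37726893   4.41450027]
 [ 23.52533899  13.60483631   4.40238245]
 [  0.42391917  27.18659764   4.38794462]
 [  0.30190783 -26.85880635   4.41217163]] [0.24448552 0.13883967 4.40424974]
[0.24448552 0.13883967]
-0.003051619967153819 0.12934907463626466
```

The head's centre is within 0.3 mm of the tool axis and square to it. Carry it over to the collar while turning.

```bash
python3 -m pendant '[{"claw":0.005,"delta_pos":[-0.04,-0.018,0.0],"rotation":[0,0,0.17]},{"claw":0.005,"delta_pos":[-0.08,-0.036,0.0],"rotation":[0,0,0.34]},{"claw":0.005,"delta_pos":[-0.12,-0.054,0.0],"rotation":[0,0,0.51]},{"claw":0.005,"delta_pos":[-0.16,-0.072,0.0],"rotation":[0,0,0.68]},{"claw":0.005,"delta_pos":[-0.2,-0.09,0.0],"rotation":[0,0,0.85]},{"claw":0.005,"delta_pos":[-0.24,-0.108,0.0],"rotation":[0,0,1.02]},{"claw":0.005,"delta_pos":[-0.28,-0.126,0.0],"rotation":[0,0,1.19]},{"claw":0.005,"delta_pos":[-0.32,-0.144,0.0],"rotation":[0,0,1.36]},{"claw":0.005,"delta_pos":[-0.35,-0.158,0.0],"rotation":[0,0,1.53]},{"claw":0.005,"delta_pos":[-0.361,-0.1635,0.0],"rotation":[0,0,1.635]}]'
python3 -m pendant '[{"claw":0.005,"delta_pos":[0,0,0],"rotation":[0,0,0]}]'
python3 -c "
from h import *
plan(594,-52.3,130,41.2)"
```

```text
clock: 14.9
eef_pos: [593.6, -54.5, 204.7]
eef_rot: [-3.139, 0.005, 0.713]
wrist_force: [0.5, -0.1, -1.8]
finger_gap: 11.6
clock: 15.02
eef_pos: [593.3, -55.1, 203.0]
eef_rot: [-3.137, 0.006, 0.712]
wrist_force: [0.1, 0.5, -1.5]
finger_gap: 11.6
t 15.03 j6 0.71 pos [593.3 -55.1 203. ] rot [-179.7    0.4   40.8] F [ 0.1  0.5 -1.5] gap 11.6
delta [0.0028, -0.0013, 0.073] rot [-0.0048, 0.0065, -0.0072]
```

```bash
python3 -m pendant '[{"claw":0.005,"delta_pos":[0.003,-0.0013,0.03],"rotation":[-0.005,0.006,-0.007]},{"claw":0.005,"delta_pos":[0.003,-0.0013,0.06],"rotation":[-0.005,0.006,-0.007]},{"claw":0.005,"delta_pos":[0.003,-0.0013,0.073],"rotation":[-0.005,0.006,-0.007]},{"claw":0.005,"delta_pos":[0.003,-0.0013,0.073],"rotation":[-0.005,0.006,-0.007]},{"claw":0.005,"delta_pos":[0.003,-0.0013,0.073],"rotation":[-0.005,0.006,-0.007]}]'
python3 -c "
from h import *
plan(594,-52.3,130,41.2)
snap('scene','s9',(260,170,110,80),7)
snap('side','d9',(240,150,110,80),7)"
```

```text
clock: 15.65
eef_pos: [594.6, -52.1, 131.2]
eef_rot: [3.14, -0.001, 0.72]
wrist_force: [0.8, -0.2, -2.0]
finger_gap: 11.7
t 15.65 j6 0.70 pos [594.6 -52.1 131.2] rot [179.9  -0.   41.2] F [ 0.8 -0.2 -2. ] gap 11.7
delta [-0.0006, -0.0002, 0.0012] rot [0.0014, -0.0006, 0.0005]
```

View pics/s9_c.png

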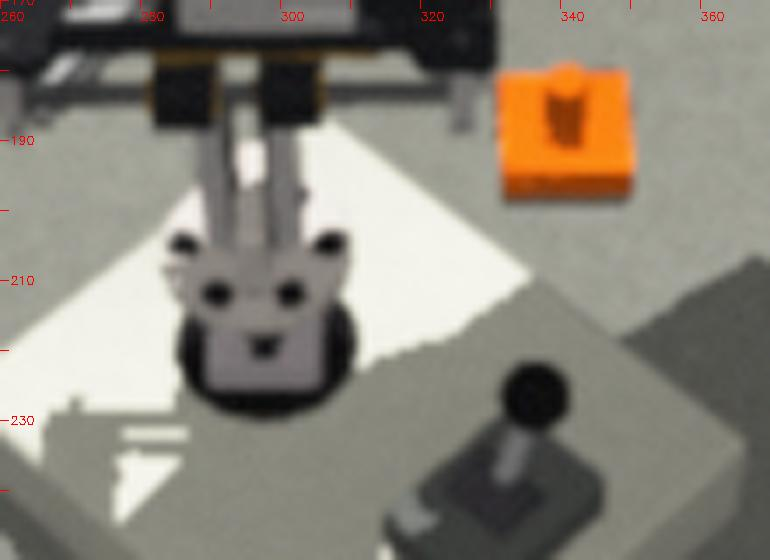

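View pics/d9_c.png

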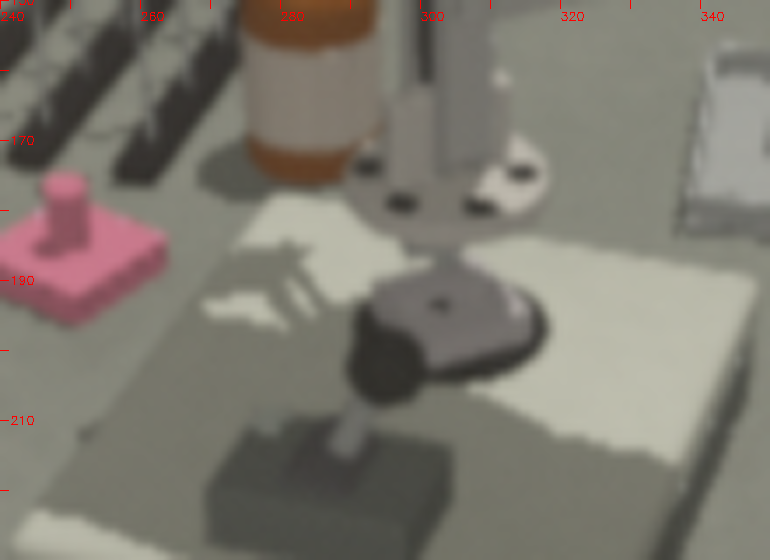

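Run:
```python
from h import *
o=np.array([260,170])-0.43;p=lp("s9")
Rt=R.from_euler('xyz',p[1])
n=np.array([[23.4,-13.5],[23.4,13.5],[0,27],[0,-27]])
W=p[0]+Rt.apply(np.c_[n+[.2,.1],np.full(4,4.4)])
print(proj("scene",W)); print(np.array([(185,243),(330,243),(217,293),(291,293)])/7+o)
y=np.radians(41.2);u=np.array([np.cos(y),np.sin(y)]);v=np.array([-np.sin(y),np.cos(y)])
C=np.array([np.r_[np.array([594,-52.3])+22*(a*u+b*v),75] for a,b in[(1,1),(1,-1),(-1,1),(-1,-1)]])
print(proj("scene",C)); print(np.array([(205,388),(324,388)])/7+o)
```

```text
[[301.12877579 211.46387972]
 [290.67916401 211.53623249]
 [285.85806114 204.3603873 ]
 [306.50005065 204.21039652]]
[[285.99857143 204.28428571]
 [306.71285714 204.28428571]
 [290.57       211.42714286]
 [301.14142857 211.42714286]]
[[305.28624041 222.23500189]
 [288.86766421 222.34688961]
 [305.5710238  209.03829659]
 [289.51165512 209.15823489]]
[[288.85571429 224.99857143]
 [305.85571429 224.99857143]]
```

Run:
```python
from h import *
cropf("s9",280,200,40,35,20)
im=cv2.imread("pics/s9.png").astype(int).sum(2)
print(im[212:232,297]); print(im[221,282:313])
```

```text
[372 398 405 403 379 287 146  66 115 252 333 330 323 223  75  35  51 122
 287 388]
[719 715 635 322  83  45  71 238 351 364 361 356 352 324 269 252 263 303
 351 363 356 355 349 280 135  52  54 103 360 619 677]
```

View pics/s9_c.png

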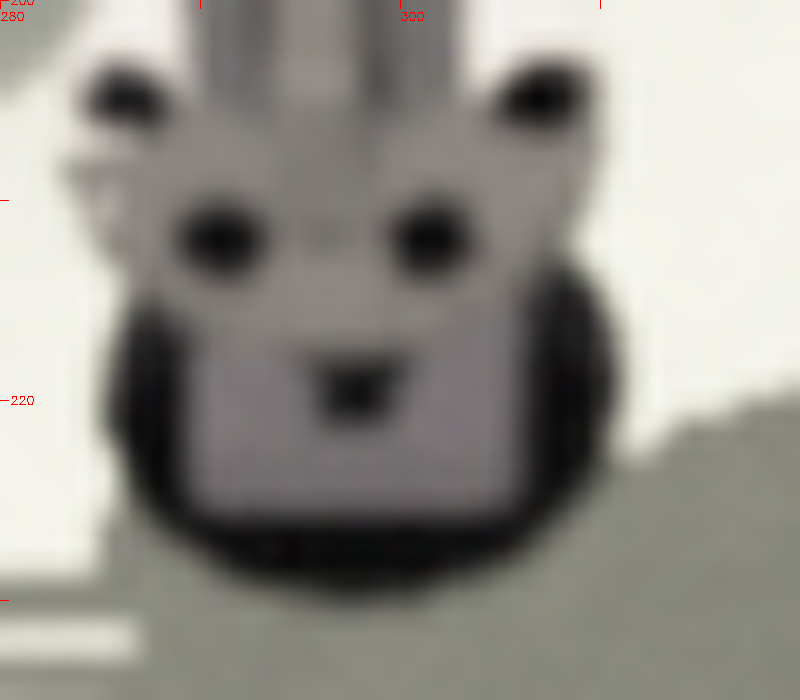

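Scene view: the disc holes match the prediction to 0.1 px. The slot end at row 221 and the collar edges match to about 0.3 mm. Descend a little and feel for contact.

```bash
python3 -c "
from h import *
plan(593.7,-52.2,113,41.2)"; python3 -m pendant '[{"claw":0.005,"delta_pos":[-0.001,-0.0003,0.012],"rotation":[0.001,0,0]},{"claw":0.005,"delta_pos":[-0.001,-0.0003,0.018],"rotation":[0.001,0,0]},{"claw":0.005,"delta_pos":[-0.001,-0.0003,0.018],"rotation":[0.001,0,0]},{"claw":0.005,"delta_pos":[-0.001,-0.0003,0.018],"rotation":[0.001,0,0]}]'
python3 -c "
from h import *
plan(593.7,-52.2,102,41.2)"
```

```text
t 15.75 j6 0.70 pos [594.5 -52.2 131.1] rot [179.9  -0.   41.2] F [-0.5  0.6 -3.2] gap 11.7
delta [-0.0007, -0.0006, 0.0181] rot [0.0014, -0.0006, 0.0001]
clock: 16.25
eef_pos: [593.7, -52.6, 113.2]
eef_rot: [3.141, -0.001, 0.719]
wrist_force: [0.7, 0.3, -2.5]
finger_gap: 11.8
t 16.25 j6 0.70 pos [593.7 -52.6 113.2] rot [180.   -0.   41.2] F [ 0.7  0.3 -2.5] gap 11.8
delta [0.0003, -0.0004, 0.0112] rot [0.0006, -0.0007, 0.0002]
```

```bash
python3 -m pendant '[{"claw":0.005,"delta_pos":[0.0003,-0.0004,0.005],"rotation":[0.0005,0,0]},{"claw":0.005,"delta_pos":[0.0003,-0.0004,0.009],"rotation":[0.0005,0,0]},{"claw":0.005,"delta_pos":[0.0003,-0.0004,0.011],"rotation":[0.0005,0,0]},{"claw":0.005,"delta_pos":[0.0003,-0.0004,0.011],"rotation":[0.0005,0,0]}]'
python3 -c "
from h import *
plan(593.7,-52.2,90.4,41.2)"
```

```text
clock: 16.75
eef_pos: [593.6, -52.1, 102.1]
eef_rot: [-3.141, -0.001, 0.719]
wrist_force: [-1.2, -0.7, -2.8]
finger_gap: 11.7
t 16.75 j6 0.70 pos [593.6 -52.1 102.1] rot [-180.    -0.    41.2] F [-1.2 -0.7 -2.8] gap 11.7
delta [0.0, 0.0001, 0.0117] rot [-0.0001, -0.0005, 0.0001]
```

Lugs are in the slot with no side force. Push down to 28 mm depth.

```bash
python3 -m pendant '[{"claw":0.005,"delta_pos":[0,0,0.004],"rotation":[0,0,0]},{"claw":0.005,"delta_pos":[0,0,0.008],"rotation":[0,0,0]},{"claw":0.005,"delta_pos":[0,0,0.0115],"rotation":[0,0,0]},{"claw":0.005,"delta_pos":[0,0,0.0115],"rotation":[0,0,0]},{"claw":0.005,"delta_pos":[0,0,0.0115],"rotation":[0,0,0]}]'
python3 -c "
from h import *
plan(593.7,-52.2,90.4,41.2)"
```

```text
clock: 17.38
eef_pos: [594.0, -52.2, 91.3]
eef_rot: [3.141, -0.001, 0.719]
wrist_force: [-1.6, -0.8, 8.6]
finger_gap: 11.5
t 17.38 j6 0.70 pos [594.  -52.2  91.3] rot [ 1.799e+02 -1.000e-01  4.120e+01] F [-1.6 -0.8  8.6] gap 11.5
delta [-0.0003, -0.0002, 0.0009] rot [0.0009, -0.0014, 0.0002]
```

```bash
python3 -m pendant '[{"claw":0.005,"delta_pos":[0,0,0.0007],"rotation":[0,0,0]},{"claw":0.005,"delta_pos":[0,0,0.0007],"rotation":[0.001,-0.001,0.15]},{"claw":0.005,"delta_pos":[0,0,0.0007],"rotation":[0.001,-0.001,0.3]},{"claw":0.005,"delta_pos":[0,0,0.0007],"rotation":[0.001,-0.001,0.45]}]' 58
python3 -c "
from h import *
plan(593.8,-52.2,90.6,-48.8)"
```

```text
clock: 17.88
eef_pos: [594.6, -52.3, 91.5]
eef_rot: [3.141, -0.002, 0.264]
wrist_force: [-0.3, 1.2, 8.7]
finger_gap: 11.6
t 17.88 j6 1.16 pos [594.6 -52.3  91.5] rot [ 1.80e+02 -1.00e-01  1.51e+01] F [-0.3  1.2  8.7] gap 11.6
delta [-0.0008, -0.0003, 0.0009] rot [-0.0011, -0.002, 1.116]
```

```bash
python3 -m pendant '[{"claw":0.005,"delta_pos":[-0.0006,0,0.0007],"rotation":[0,-0.001,0.15]},{"claw":0.005,"delta_pos":[-0.0006,0,0.0007],"rotation":[0,-0.001,0.3]},{"claw":0.005,"delta_pos":[-0.0006,0,0.0007],"rotation":[0,-0.001,0.45]},{"claw":0.005,"delta_pos":[-0.0006,0,0.0007],"rotation":[0,-0.001,0.6]},{"claw":0.005,"delta_pos":[-0.0006,0,0.0007],"rotation":[0,-0.001,0.75]},{"claw":0.005,"delta_pos":[-0.0006,0,0.0007],"rotation":[0,-0.001,0.9]},{"claw":0.005,"delta_pos":[-0.0006,0,0.0007],"rotation":[0,-0.001,1.04]},{"claw":0.005,"delta_pos":[-0.0006,0,0.0007],"rotation":[0,-0.001,1.116]},{"claw":0.005,"delta_pos":[-0.0006,0,0.0007],"rotation":[0,-0.001,1.116]}]' 58
python3 -c "
from h import *
plan(593.8,-52.2,97,-48.8)
s=manip.read_state();print(s['moment'])"
```

```text
clock: 19.0
eef_pos: [594.6, -51.9, 91.6]
eef_rot: [-3.138, -0.001, -0.853]
wrist_force: [-0.9, 4.5, 8.2]
finger_gap: 11.6
t 19.00 j6 2.27 pos [594.6 -51.9  91.6] rot [-1.798e+02 -1.000e-01 -4.890e+01] F [-0.9  4.5  8.2] gap 11.6
delta [-0.0003, 0.0008, -0.0054] rot [-0.0031, -0.001, -0.001]
[0.83698022 0.09860895 0.00149463]
```

At -48.9 degrees, a full quarter turn. Ease up with the spring, then release.

```bash
python3 -m pendant '[{"claw":0.005,"delta_pos":[0,0.0006,-0.002],"rotation":[-0.003,0,0]},{"claw":0.005,"delta_pos":[0,0.0006,-0.004],"rotation":[-0.003,0,0]},{"claw":0.005,"delta_pos":[0,0.0006,-0.0045],"rotation":[-0.003,0,0]},{"claw":0.005,"delta_pos":[0,0.0006,-0.0045],"rotation":[-0.003,0,0]}]' 58
python3 -c "
from h import *
plan(593.8,-52.2,97,-48.8)"
```

```text
clock: 19.5
eef_pos: [594.4, -52.1, 96.3]
eef_rot: [-3.141, -0.001, -0.853]
wrist_force: [2.0, 5.0, 5.3]
finger_gap: 11.7
t 19.50 j6 2.27 pos [594.4 -52.1  96.3] rot [-1.799e+02 -1.000e-01 -4.890e+01] F [2.  5.  5.3] gap 11.7
delta [-0.0003, 0.0005, -0.0007] rot [-0.0009, -0.0012, -0.0009]
```

```bash
python3 -m pendant '[{"claw":0.005,"delta_pos":[0,0.0003,-0.001],"rotation":[0,0,0]},{"claw":0.02,"delta_pos":[0,0.0003,-0.001],"rotation":[0,0,0]},{"claw":0.03,"delta_pos":[0,0.0003,-0.001],"rotation":[0,0,0]},{"claw":0.04,"delta_pos":[0,0.0003,-0.001],"rotation":[0,0,0]},{"claw":0.04,"delta_pos":[0,0.0003,-0.001],"rotation":[0,0,0]},{"claw":0.04,"delta_pos":[0,0.0003,-0.001],"rotation":[0,0,0]},{"claw":0.04,"delta_pos":[0,0.0003,-0.03],"rotation":[0,0,0]},{"claw":0.04,"delta_pos":[0,0.0003,-0.08],"rotation":[0,0,0]},{"claw":0.04,"delta_pos":[0,0.0003,-0.11],"rotation":[0,0,0]},{"claw":0.04,"delta_pos":[0,0.0003,-0.11],"rotation":[0,0,0]}]' 
python3 -c "
from h import *
snap('wrist','w10',(250,130,130,110),6)
plan(593.8,-52.2,205,-48.8)
snap('scene','s10',(255,175,110,80),7)
snap('side','d10',(240,150,110,80),7)"
```

```text
clock: 20.75
eef_pos: [594.8, -52.4, 208.7]
eef_rot: [-3.138, -0.004, -0.853]
wrist_force: [-0.3, 0.3, -0.7]
finger_gap: 40.1
t 20.80 j6 2.27 pos [594.1 -52.3 206.6] rot [-1.799e+02 -1.000e-01 -4.890e+01] F [ 0.6  0.3 -0.2] gap 40.3
delta [-0.0002, 0.0002, 0.0016] rot [-0.0016, -0.002, -0.0009]
```

View pics/w10_c.png

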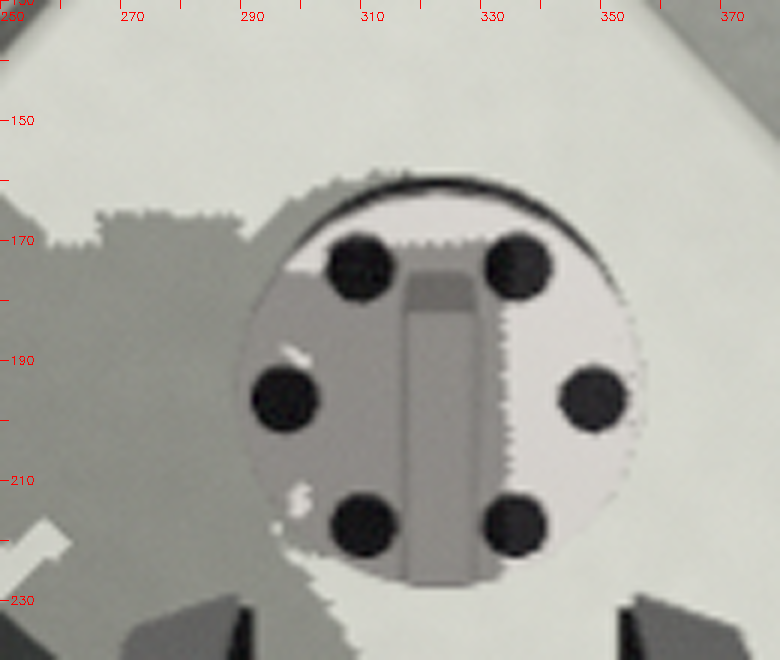

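View pics/s10_c.png

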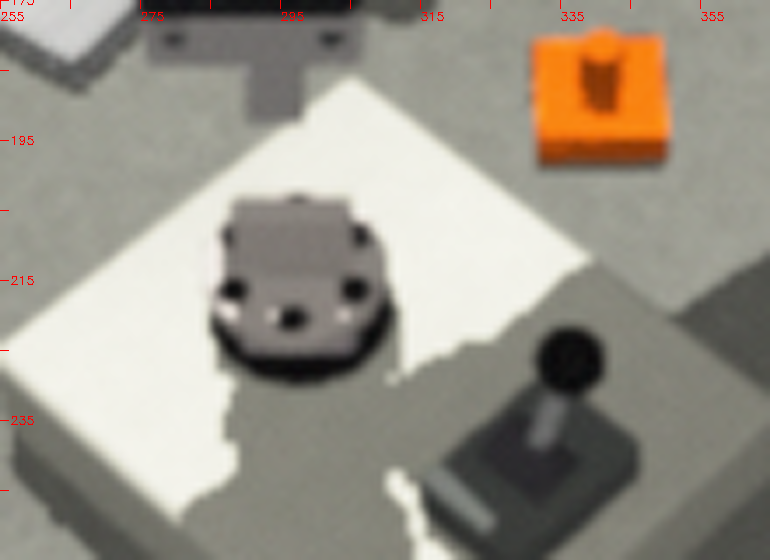

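View pics/d10_c.png

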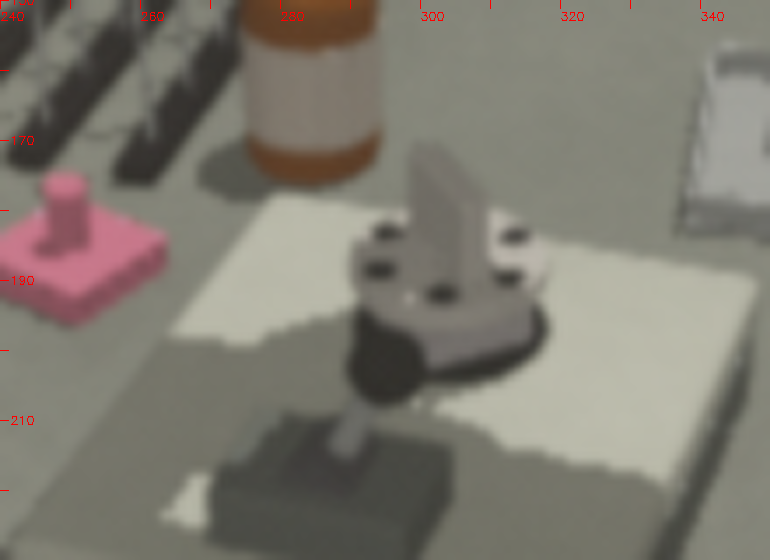

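Run:
```python
from h import *
p=lp("w10");o=np.array([250,130])-0.42
px=np.array([(360,267),(518,267),(593,399),(515,525),(364,525),(284,398)])/6+o
n=np.array([[23.4,-13.5],[23.4,13.5],[0,27],[-23.4,13.5],[-23.4,-13.5],[0,-27]])
for z in (85,89,92,94):
    H=onz("wrist",px,z,p)[:,:2];Hc=H-H.mean(0)
    print(z,np.linalg.norm(Hc,axis=1).round(2),H.mean(0).round(2),np.degrees(np.arctan2(*(H[0]-H[4])[::-1])).round(2),np.degrees(np.arctan2(*(H[1]-H[3])[::-1])).round(2))
y=np.radians(-48.9)
for z in (85,92):
    W=[[594+a*np.cos(y)+b*np.sin(y),-52.2+a*np.sin(y)-b*np.cos(y),z] for a,b in n]
    print(z,proj("scene",W).round(1).tolist(),proj("side",W).round(1).tolist())
print("scene",(np.array([(233,290),(355,290),(291,319)])/7+np.array([255,175])-.43).round(1))
print("side",(np.array([(387,232),(515,236),(379,269),(507,276),(441,294)])/7+np.array([240,150])-.43).round(1))
plan(545,71,190,0)
```

```text
85 [27.56 27.56 27.5  27.59 27.52 27.69] [594.08 -51.68] -48.65 -48.78
89 [27.2  27.2  27.14 27.23 27.15 27.32] [594.79 -52.5 ] -48.65 -48.78
92 [26.92 26.93 26.87 26.95 26.88 27.05] [595.32 -53.11] -48.65 -48.78
94 [26.74 26.74 26.68 26.77 26.7  26.87] [595.67 -53.52] -48.65 -48.78
85 [[288.2, 217.6], [288.7, 209.5], [297.5, 205.5], [305.9, 209.4], [305.7, 217.5], [296.8, 221.7]] [[295.5, 185.9], [305.0, 183.4], [313.8, 186.6], [313.3, 192.3], [303.5, 194.9], [294.5, 191.6]]
92 [[288.1, 216.1], [288.5, 207.9], [297.3, 203.9], [305.8, 207.8], [305.7, 216.0], [296.7, 220.2]] [[295.5, 183.5], [305.0, 181.1], [313.8, 184.2], [313.3, 190.0], [303.5, 192.6], [294.5, 189.2]]
scene [[287.9 216. ]
 [305.3 216. ]
 [296.1 220.1]]
side [[294.9 182.7]
 [313.1 183.3]
 [293.7 188. ]
 [312.  189. ]
 [302.6 191.6]]
t 20.90 j6 2.27 pos [593.5 -52.2 204.9] rot [180.    0.  -48.9] F [-0.2  0.  -0. ] gap 39.6
delta [-0.1247, -0.0445, 0.015] rot [0.0003, 0.0004, -0.8526]
```

The head's disc top fits z = 92 mm: scene row 216.0 observed, 216.0 predicted. It is level, at -48.7 degrees and locked. Next, the lever.

```bash
python3 -c "
from h import *
plan(540,74.7,185,-3.8)"
```

```text
t 20.90 j6 2.27 pos [593.5 -52.2 204.9] rot [180.    0.  -48.9] F [-0.2  0.  -0. ] gap 39.6
delta [-0.1308, -0.0432, 0.02] rot [0.0003, 0.0004, -0.7863]
```

```bash
python3 -m pendant '[{"claw":0.03,"delta_pos":[-0.026,-0.009,0],"rotation":[0,0,-0.15]},{"claw":0.0,"delta_pos":[-0.052,-0.017,0],"rotation":[0,0,-0.3]},{"claw":0.0,"delta_pos":[-0.1,-0.034,0],"rotation":[0,0,-0.45]},{"claw":0.0,"delta_pos":[-0.131,-0.043,0.0],"rotation":[0,0,-0.6]},{"claw":0.0,"delta_pos":[-0.131,-0.043,0.02],"rotation":[0,0,-0.75]},{"claw":0.0,"delta_pos":[-0.131,-0.043,0.02],"rotation":[0,0,-0.786]},{"claw":0.0,"delta_pos":[-0.131,-0.043,0.02],"rotation":[0,0,-0.786]},{"claw":0.0,"delta_pos":[-0.131,-0.043,0.02],"rotation":[0,0,-0.786]}]'
python3 -c "
from h import *
snap('wrist','w11')
plan(540,74.7,114,-3.8)"
```

```text
clock: 21.9
eef_pos: [539.9, 74.4, 185.3]
eef_rot: [3.142, 0.0, -0.069]
wrist_force: [0.1, -0.4, 0.7]
finger_gap: 0.4
t 21.95 j6 1.71 pos [539.9  74.4 185.3] rot [180.    0.   -3.9] F [ 0.2 -0.4  0.2] gap 0.5
delta [0.0001, -0.0003, 0.0713] rot [0.0, 0.0, -0.0025]
```

View pics/w11.png

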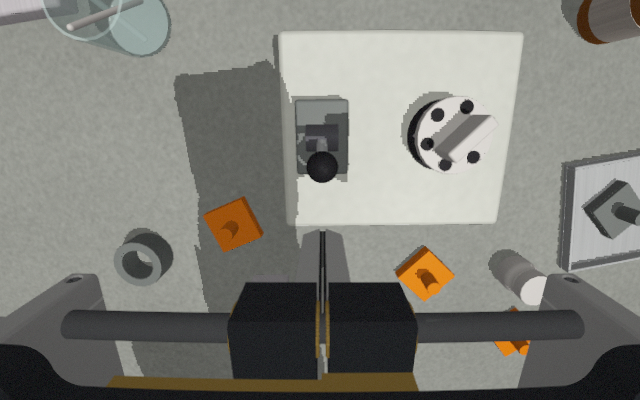

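The ball at (322,166) lies straight ahead of the closed fingers at column 322. Descend and push most of the way.

```bash
python3 -m pendant '[{"claw":0.0,"delta_pos":[0,0,0.05],"rotation":[0,0,0]},{"claw":0.0,"delta_pos":[0,0,0.071],"rotation":[0,0,0]},{"claw":0.0,"delta_pos":[0,0,0.071],"rotation":[0,0,0]},{"claw":0.0,"delta_pos":[0.012,0,0.071],"rotation":[0,0,0]},{"claw":0.0,"delta_pos":[0.024,0,0.071],"rotation":[0,0,0]},{"claw":0.0,"delta_pos":[0.036,0,0.071],"rotation":[0,0,0]},{"claw":0.0,"delta_pos":[0.046,0,0.071],"rotation":[0,0,0]},{"claw":0.0,"delta_pos":[0.054,0,0.071],"rotation":[0,0,0]},{"claw":0.0,"delta_pos":[0.06,0,0.071],"rotation":[0,0,0]},{"claw":0.0,"delta_pos":[0.06,0,0.071],"rotation":[0,0,0]}]'
python3 -c "
from h import *
plan(606.1,70.4,114,-3.8)
snap('wrist','w12');snap('scene','s12',(255,175,110,80),7)"
```

```text
clock: 23.2
eef_pos: [600.1, 70.3, 114.1]
eef_rot: [3.142, -0.0, -0.069]
wrist_force: [-0.6, 0.0, -0.0]
finger_gap: 0.6
t 23.20 j6 1.70 pos [600.1  70.3 114.1] rot [180.   -0.   -3.9] F [-0.6  0.  -0. ] gap 0.6
delta [0.006, -0.0006, 0.0001] rot [0.0001, -0.0, -0.0025]
```

View pics/w12.png

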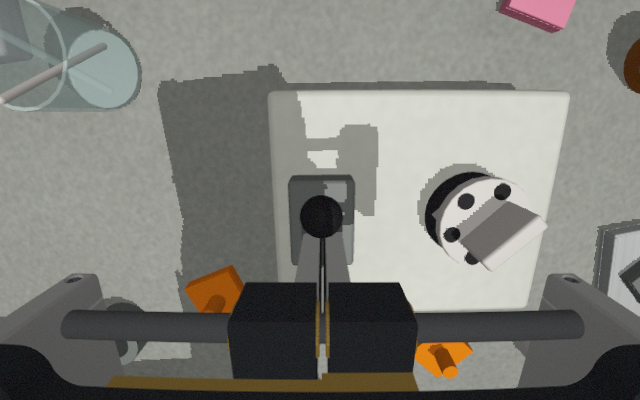

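Lever is moving. Continue until the stop is felt.

```bash
python3 -m pendant '[{"claw":0.0,"delta_pos":[0.003,0,0],"rotation":[0,0,0]},{"claw":0.0,"delta_pos":[0.005,0,0],"rotation":[0,0,0]},{"claw":0.0,"delta_pos":[0.006,0,0],"rotation":[0,0,0]},{"claw":0.0,"delta_pos":[0.006,0,0],"rotation":[0,0,0]}]'
python3 -c "
from h import *
plan(606.1,70.4,114,-3.8)"
```

```text
clock: 23.8
eef_pos: [603.3, 70.1, 114.1]
eef_rot: [3.141, 0.007, -0.068]
wrist_force: [-20.8, 0.7, 9.1]
finger_gap: 0.4
t 23.80 j6 1.69 pos [603.3  70.1 114.1] rot [180.    0.4  -3.9] F [-20.8   0.7   9.1] gap 0.4
delta [0.0027, -0.0005, 0.0] rot [0.0005, 0.0065, -0.0021]
```

Firm stop at 21 N. Back off, rise and look.

```bash
python3 -m pendant '[{"claw":0.0,"delta_pos":[-0.01,0,0],"rotation":[0,-0.006,0]},{"claw":0.0,"delta_pos":[-0.035,0,0],"rotation":[0,-0.006,0]},{"claw":0.0,"delta_pos":[-0.05,0,-0.04],"rotation":[0,-0.006,0]},{"claw":0.0,"delta_pos":[-0.1,0,-0.1],"rotation":[0,-0.006,0]},{"claw":0.0,"delta_pos":[-0.12,0,-0.14],"rotation":[0,-0.006,0]},{"claw":0.0,"delta_pos":[-0.12,0,-0.14],"rotation":[0,-0.006,0]},{"claw":0.0,"delta_pos":[-0.12,0,-0.14],"rotation":[0,-0.006,0]}]'
python3 -c "
from h import *
snap('wrist','w13');snap('scene','s13');snap('side','d13')
cropf('s13',255,175,110,80,7);cropf('d13',230,150,120,90,6)
o=np.array([255,175])
u=np.array([.998,-.066,0])
for q in (-.5,.5): 
  W=[np.array([602.1,70.6,82])+50*np.array([np.sin(q)*.998,-np.sin(q)*.066,np.cos(q)])]
  print(proj('scene',W),proj('side',W),proj('wrist',W,lp('w13')))
"
```

```text
clock: 24.68
eef_pos: [484.5, 78.3, 254.5]
eef_rot: [3.141, 0.012, -0.068]
wrist_force: [-0.5, -0.2, -0.8]
finger_gap: 0.6
[[336.81439778 226.08858326]] [[296.39193817 203.71240667]] [[321.40412579 101.05770485]]
[[323.44312835 237.5177114 ]] [[276.17500661 199.74317119]] [[321.24454177  48.73681293]]
```

View pics/s13_c.png

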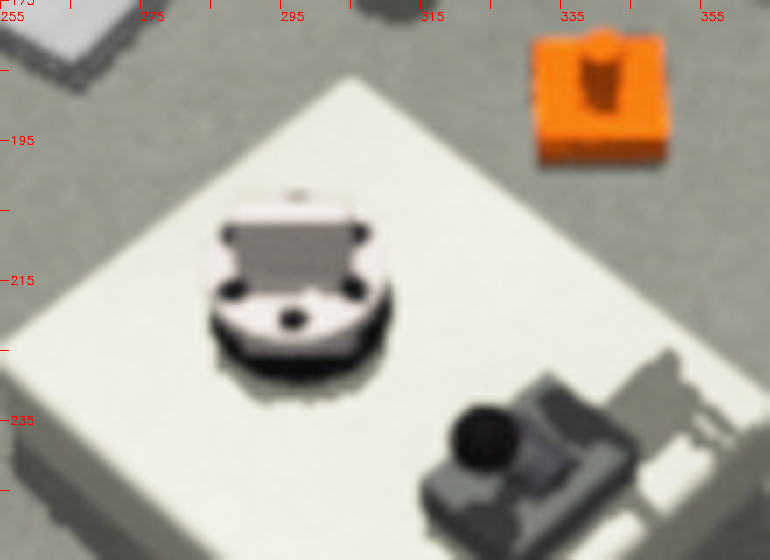

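View pics/d13_c.png

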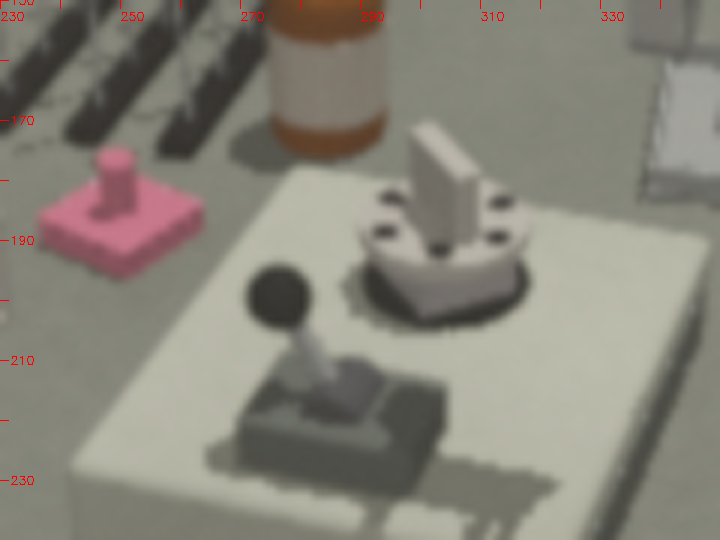

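View pics/w13.png

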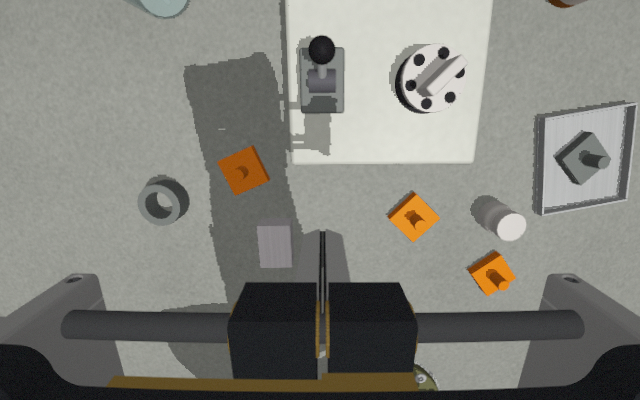

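View pics/s13.png

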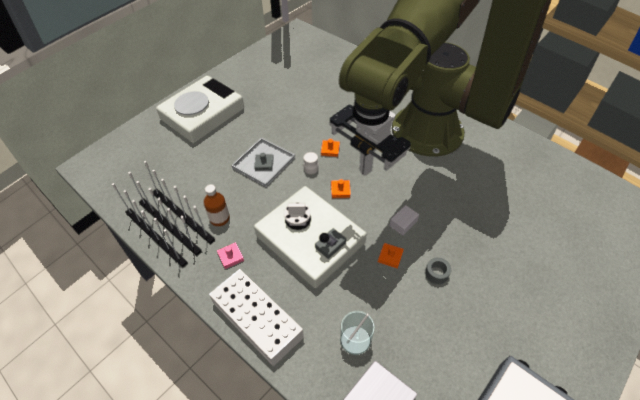

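The ball is now at scene (324,237); the prediction for full throw is (323.4,237.5). The head is upright in the collar, the cap is flat in the tray at scene (264,160), and the bystanders haven't moved. Handing in.

```bash
python3 -c "
from cell import manip
print(manip.sign_off())"
```

```text
the job is handed in; nothing more can be done
None
```

The mixer job is done and handed in at about 25 s of the 69 s allowed. No verdict came back, so this rests on my own checks.

- **Cap:** I took the grey cap off the collar and set it in the middle of the steel tray. The pictures show it flat and right way up.
- **Head:** I lifted it from the ring stand, lined it up with the slot, pushed it to about 28 mm depth (11 N of spring force) and turned it 90 degrees clockwise. After I released it, the pictures show the disc level at about 92 mm. The grip is square to the slot at -48.7 degrees. Both match the locked position.
- **Lever:** I pushed it to its far stop, where the wrist force reached about 22 N. The ball is within 1 pixel of where full throw should put it.
- **Other items:** The bystanders and the orange and pink look-alikes are where they were, and the robot is clear of everything.

**Disagreements:**
- The bench cameras put the collar about 2.3 mm from where the wrist camera did. I used the wrist value, and the head went in with almost no side force.
- After release, the wrist picture alone put the head about 1.6 mm off the collar axis, while the scene camera matched within about 0.6 pixel and the side camera ran about 1 pixel off.
- In the last push and turn the head may have slipped about 1 mm in the grip, with no effect on the final position.

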